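# Raise the clean-air cabinet window to its working height

## Task

Open the window of the small clean-air cabinet to its working height: with the fingertips, gently push it up from beneath the lip along its lower edge until the lip is level with the dark steel clip on the cabinet's left guide post, then let go and back away; the counterweighted window stays where it is left. Only push from below: do not take hold of the lip or touch its top, and leave the clip and everything standing on the bench and in the cabinet where it is.

Things in the scene. Friction and masses are not known exactly. Their poses are not given: they have to be found in the camera images.
- window: The window, upright, 306 mm wide, 210 mm tall, with its lip: a flat aluminium ledge on its lower edge, 300 mm wide, 46 mm deep, 10 mm thick, sticking out towards the robot. Origin: middle of the lip's lower front edge; x level, into the cabinet, square to the glass, which stands 52 mm behind the origin; y left along the lip; z up. Slides straight up, stays where left; a push of 2 to 5 N moves it.
- lip_top (a point): Middle of the black rubber strip (4 mm thick, 290 x 38 mm) that covers the lip's top but for an 8 mm rim at its front; moves with the window. Not to be touched. The lip's underside is free, and starts 105 to 150 mm above the bench; the window rises to 305 mm at most.
- clip: The height mark: plain dark steel clip, 40 mm wide, 34 mm deep, 14 mm thick, on the front of the left guide post (seen from the robot), beside the lip's left end. Origin: middle of its lower front edge; axes as the lip's. Working height: undersides of lip and clip (both origins) at the same height. It is 60 to 175 mm above the lip at the start. Not to be shifted.
- hood: The cabinet, fixed: aluminium frame with clear panels, 380 mm wide, 225 mm deep, roof at 420 mm. Origin: on the bench midway between its two front guide posts (30 mm square, 550 mm tall, centres 175 mm left and right), in the plane of the window; x points into the cabinet, y left, z up.
- tube_rack: Red rack with small tubes, 100 x 200 x 48 mm, loose, on the bench inside the cabinet. Origin: centre of its underside. Leave alone.
- tip_box: Blue box with a clear lid, 88 x 123 x 58 mm, loose, in front of one end of the lip. Origin: centre of its underside. Leave alone.
- tip_tray: Open yellow tray of pipette tips, 85 x 120 x 50 mm, loose, in front of the other end of the lip. Origin: centre of its underside. Leave alone.
- tips_tub: Blue plastic bowl, 100 mm across, 60 mm tall, loose, on the bench. Origin: centre of its underside. Leave alone.
- reagent: Small bottle, 44 mm across, 85 mm tall, loose, on the bench. Origin: centre of its underside. Leave alone.
- pen: Blue pen, 130 mm long, 11 mm thick, lying loose on the bench in front of the cabinet. Origin: centre of its underside, x along the pen. Leave alone.

How it is judged:
By the outcome, as a careful person would: the job done as asked, in the order asked, and still so for the second after the job is handed in, with the robot touching nothing.
It also fails if it takes over 42 s, if anything falls off the work surface, if the arm or the gripper's body presses on something with over 40 N, if the wrist force passes 120 N, or if a joint passes its speed limit or range.

## Robot

A 7-joint arm with a two-finger parallel gripper is mounted at the origin on the work surface. World frame = base frame: x ahead of the robot, y to its left, z up, the work surface at z = 0. Lengths are in mm, angles in rad, forces in N, time in s.
With the tool pointing down it reaches from about 400 to 875 mm from the base axis. Payload 4.4 kg.
Tool frame: the origin (TCP) lies on the front face of the gripper's body, between the roots of the fingers; the fingertips stand 73 mm ahead of it and the grasp point (between the pads) lies 54 mm ahead of it; z points along the fingers, y is the direction in which the jaws open and shut (so a half turn about z gives the same grasp; the last joint's range is limited). The gripper opens to 85 mm and grips with 20 to 120 N. Pads are 22 mm wide; open, the fingers measure 114 mm over their backs; the gripper's body (76 mm by 85 mm) begins 54 mm behind the grasp point. The pads swing forward as they close: fully open they stand 13 mm farther back than shut.
Start: joints at [1.203, 0.628, 0.038, 1.517, -0.027, 0.996, -0.02], TCP at [193.231, -620.628, 303.913] pointing down, gripper open.
Joint ranges: [-3.06, 3.06], [-0.37, 2.12], [-1.25, 1.32], [0.18, 2.47], [-1.1, 4.24], [0.23, 1.98], [-2.94, 2.94]. Speed limits (rad/s): [2.57, 2.57, 3.14, 3.14, 3.14, 3.14, 3.14].

## Interface

Orientations are given as a unit quaternion [x, y, z, w].
In Python, from plant import r, vision, ticket, nets gives the robot as it stands. The module is installed in compiled form; this text tells all that it offers.
- The arm moves only by the tool arm_command, never from a script. Its argument "motion" is a list of rows, each a list of 4 numbers: the shift along the tool's x, y, z in units of 30 mm (1.0 is 30 mm), then the turn about the tool's z in units of 6 degrees (1.0 is 6 degrees). In form: [[x, y, z, twist], ...]. A call has 1 to 20 rows; each row shifts and turns the commanded pose from where the row before left it, along the tool's axes as they then stand; what a row does not reach is not made up. A row lasts 1/12 s, in which the tool goes at most 41.7 mm and 7.16 degrees, less where a joint would pass 70% of its speed; a pose out of reach is approached as far as the arm can. A call is refused whole if a number of a shift passes 1 or a number of a turn 1, either way. A call with a gripper value outside its range is refused whole. "gripper" is the finger opening in mm, from 0 to 85.4, set as the call begins (left out, the last holds). The fingers move at their own pace and stop on an object; the grip force is fixed at half the most. Time passes only in rows, so rows that do not move let the fingers close. It gives the time, the measured TCP pose, the force and the opening at its end, in the units of the state.
- r.observe(): the state, without advancing time (a new reading comes with each control period).
- vision.capture(name): name is "scene" or "top" or "wrist"; returns the picture (480x640x3 uint8, red, green, blue); there is no depth.
- vision.calibration(name): a dict with "K" (3x3 intrinsics, pixels), "rvec" (rotation vector, rad) and "tvec" (3), from world to camera coordinates, as OpenCV has them. Camera axes: x right, y down, z forward; pixel columns grow to the right and rows downward; lengths in mm; the calibration is good to about 2 mm. A picture is of the moment at which its call begins: read the wrist's pose just before it. calibration takes no time and is no camera call; for the wrist camera it gives the pose at the moment of the call.
- ticket.job_done(): hands the job in, once; it reports no verdict.
Trained networks look in the newest picture that a camera, given by its name, has taken for a name from the list of things; names that differ only in an ending like _2 or _b are one class to them, and where a whole thing is asked for, a point or a joint stands for the part that bears it (a point fixed in the world has none). Each returns a list of dicts, best first, with "conf" (0 to 1); they miss things now and then, are a little off and sometimes report something else, mostly with a low value. They report only what shows in the picture. A call takes as long as a camera call.
- nets.boxes_of(camera, target): "bbox" ([left, top, right, bottom] as shares, 0 to 1, of the picture: columns of its width, rows of its height, round what is visible of it).
- nets.regions_of(camera, target): "region" (480x640 bool, what is visible of it) and "bbox" ([left, top, right, bottom] as shares, 0 to 1, of the picture: columns of its width, rows of its height, round what is visible of it).
- nets.spot_point(camera, target): "xy" ([column, row] as shares, 0 to 1, of the picture: columns of its width, rows of its height: a listed point, or the origin of a listed thing).
The state is a dict: "t": time; "joint_pos": joint angles; "joint_vel": joint speeds; "joint_efforts": joint torques, N m; "tcp_pos": TCP position; "eef_rot": TCP orientation; "ft_force": force on the tool from outside, world axes, zero at the start; "torque": the same for the moment, N m; "finger_gap": opening from 0.0 (shut) to 1.0 (fully open).
Only numpy, scipy, OpenCV 4.12 (cv2) and the standard library are available. Lean on these libraries where they do the work, as an engineer would, in place of code of your own. Each camera call takes 0.05 s, during which the arm holds its last target.

## Working session

There is one attempt and no reset: what is moved stays moved. The work goes in short steps, Python scripts to look and compute and a tool call to move; the robot and the scene stay as the last step left them, time stands still between calls to the robot, and variables do not carry over. Pictures are saved under pics/ and viewed, and the job is handed in when it is done.

Besides the shell and the picture viewer there is one more tool, called after "Call:" as name(argument=value, ...), one argument or row to a line, values as JSON. arm_command: Moves the arm, as the interface text tells. Its arguments: {"type":"object","properties":{"motion":{"type":"array"},"gripper":{"type":"number"}},"required":["motion"]}

```bash
mkdir -p pics
python3 - <<'E'
from plant import r,vision,nets
import cv2
s=r.observe()
for k in s: print(k,s[k])
for n in ["scene","top","wrist"]:
    im=vision.capture(n); cv2.imwrite(f"pics/{n}0.png",im[:,:,::-1])
    c=vision.calibration(n); print(n,c)
E
```

```text
t 0.0
joint_pos [ 1.20320607  0.62933445  0.03843304  1.51839663 -0.02700741  0.99625929
 -0.01999939]
joint_vel [ 2.77162730e-04 -7.60596400e-04 -7.36500918e-04 -8.59554021e-05
  4.28413905e-04 -1.35028584e-04 -4.97194290e-04]
joint_efforts [ 7.04380491e-04 -5.63388026e+01  1.22646332e+00 -1.93440485e+01
  1.09557883e-02  1.05200079e-02  2.51252766e-05]
tcp_pos [ 193.0890397  -620.14490374  302.98718621]
eef_rot [ 9.88636243e-01  1.50324631e-01 -1.47806331e-04 -9.28344906e-04]
ft_force [-0.38900536  0.81264725 -0.23019442]
torque [-0.01152533  0.01349938  0.02802999]
finger_gap 0.9969358706611159
scene {'K': array([[569.32212739,   0.        , 321.43760214],
       [  0.        , 569.32212739, 236.64220685],
       [  0.        ,   0.        ,   1.        ]]), 'rvec': array([ 0.98753555, -2.65692829,  0.81800497]), 'tvec': array([ 424.0786255 ,  361.40170364, 1092.76653109])}
top {'K': array([[450.65364642,   0.        , 320.12818742],
       [  0.        , 450.65364642, 230.96236894],
       [  0.        ,   0.        ,   1.        ]]), 'rvec': array([ 2.16524119, -2.21919255,  0.11365563]), 'tvec': array([ -5.89642961, 604.82877862, 872.64960867])}
wrist {'K': array([[422.12736326,   0.        , 324.08579025],
       [  0.        , 422.12736326, 238.68851737],
       [  0.        ,   0.        ,   1.        ]]), 'rvec': array([-2.34008551,  1.72267785,  0.24448116]), 'tvec': array([-649.84787277,  -36.83424999,  378.8924433 ])}
```

View pics/scene0.png

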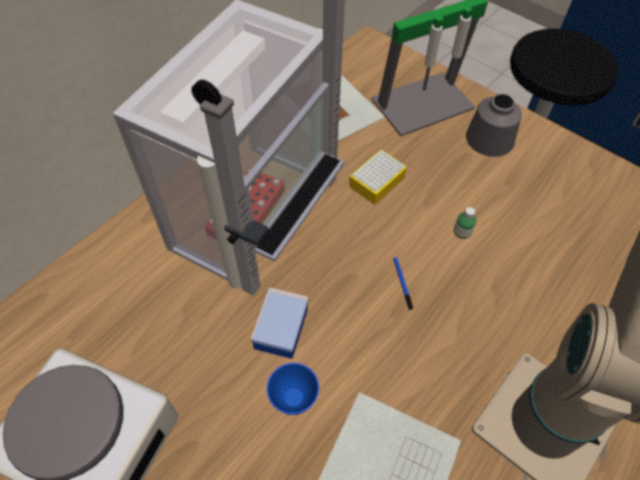

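View pics/top0.png

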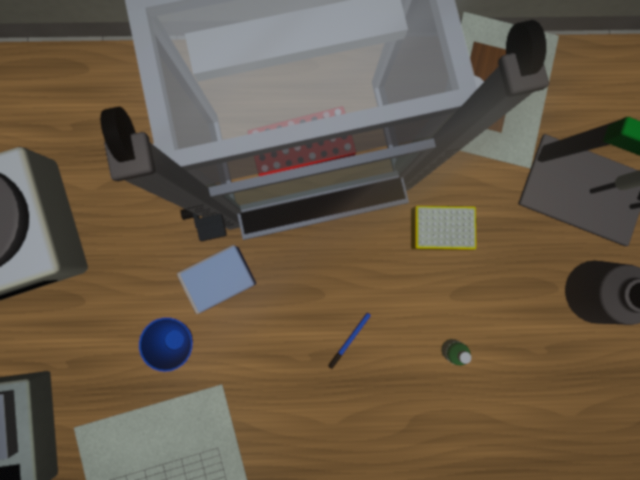

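View pics/wrist0.png

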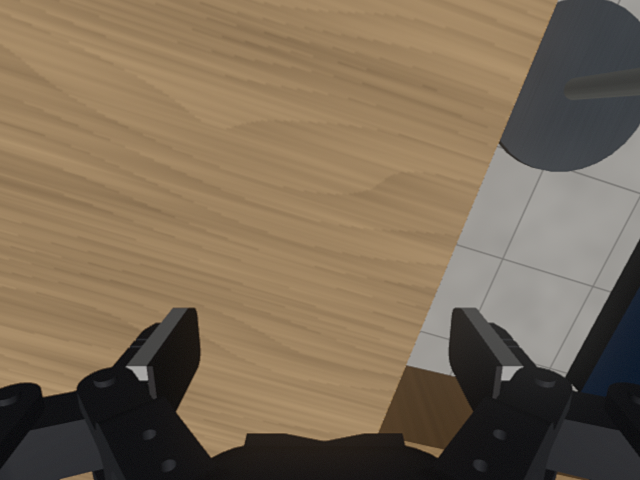

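```bash
cat > h.py <<'E'
from plant import r,vision,nets
import numpy as np, cv2
def P(c):
    R,_=cv2.Rodrigues(np.array(c["rvec"]));return c["K"]@np.c_[R,c["tvec"]]
def proj(c,X):
    p,_=cv2.projectPoints(np.array(X,float).reshape(-1,3),c["rvec"],c["tvec"],c["K"],None);return p.reshape(-1,2)
def tri(ca,a,cb,b):
    X=cv2.triangulatePoints(P(ca),P(cb),np.array(a,float).reshape(2,1),np.array(b,float).reshape(2,1));return (X[:3]/X[3]).ravel()
def onz(c,uv,z):
    R,_=cv2.Rodrigues(np.array(c["rvec"]));o=-R.T@c["tvec"];d=R.T@np.linalg.inv(c["K"])@np.array([*uv,1.]);return o+d*(z-o[2])/d[2]
E
python3 - <<'E'
from h import *
S=vision.calibration("scene");T=vision.calibration("top")
for n in ["window","lip_top","clip","hood","tip_box","tip_tray","pen","tips_tub","reagent","tube_rack"]:
    a=nets.spot_point("scene",n);b=nets.spot_point("top",n)
    if a and b:
        pa=np.array(a[0]["xy"])*[640,480];pb=np.array(b[0]["xy"])*[640,480]
        X=tri(S,pa,T,pb)
        e=np.linalg.norm(proj(S,X)-pa),np.linalg.norm(proj(T,X)-pb)
        print(n,X.round(1),np.round(e,1),pa.round(),pb.round(),a[0]["conf"],b[0]["conf"], len(a),len(b))
    else: print(n,a,b)
print(r.observe()["t"])
R,_=cv2.Rodrigues(T["rvec"]);print(-R.T@T["tvec"]);R,_=cv2.Rodrigues(S["rvec"]);print(-R.T@S["tvec"])
E
```

```text
window [617.8 -24.5 131.9] [0.9 1.8] [308. 206.] [325. 220.] 0.92 0.96 1 1
lip_top [ 764.1  -53.8 -721.4] [3.7 5.7] [280. 326.] [327. 208.] 0.59 0.74 1 1
clip [575.5 140.1 241.5] [0.9 1.8] [267. 237.] [215. 240.] 0.59 0.85 1 1
hood [664.5 -22.8  -1. ] [2.  3.6] [295. 231.] [318. 200.] 0.93 0.94 1 1
tip_box [517.1 181.7   4.3] [1.6 2.8] [278. 328.] [222. 280.] 0.65 0.82 1 1
tip_tray [ 609.2 -258.4    9.4] [1.4 2.7] [372. 181.] [438. 228.] 0.8 0.63 1 1
pen [382.7 -73.2   4.5] [0.6 1. ] [403. 284.] [350. 342.] 0.65 0.81 1 1
tips_tub [397.9 273.1   0.6] [2.1 3.4] [291. 397.] [177. 342.] 0.67 0.68 1 1
reagent [ 368.5 -287.7   -5.6] [0.8 1.5] [462. 230.] [453. 344.] 0.62 0.92 2 1
tube_rack [] [{'xy': [0.3456, 0.5806], 'conf': 0.63}, {'xy': [0.493, 0.4246], 'conf': 0.47}]
1.15
[533.64281343   1.79161097 917.9281544 ]
[ 130.80101595  520.81047623 1102.83276409]
```

Call:
arm_command(
  motion=[
    [0,1,0,0],
    [0,1,0,0],
    [0,1,0,0],
    [0,1,0,0],
    [0,1,0,0],
    [0,1,0,0],
    [0,1,0,0],
    [0,1,0,0],
    [0,1,0,0],
    [0,1,0,0],
  ],
  gripper=0,
)

```text
t: 1.98
tcp_pos: [271.0, -870.6, 296.2]
eef_rot: [0.989, 0.149, 0.004, 0.007]
ft_force: [14.0, -30.2, 23.2]
finger_gap: 0.003
```

Run:
```python
from h import *
from scipy.spatial.transform import Rotation as Q
s=r.observe();print(s["t"],s["joint_pos"].round(3) if hasattr(s["joint_pos"],"round") else s["joint_pos"],s["tcp_pos"]);print(Q.from_quat(s["eef_rot"]).as_matrix().round(3))
T=vision.calibration("top");S=vision.calibration("scene")
for uv in [(243,237),(408,202)]: print(onz(T,uv,142))
for uv in [(275,256),(342,161)]: print(onz(S,uv,142))
```

```text
1.9833 [ 1.221  1.247  0.254  0.184 -0.25   1.701 -0.005] [ 270.97899929 -870.61250456  296.24792215]
[[ 0.956  0.294  0.011]
 [ 0.295 -0.956 -0.013]
 [ 0.006  0.015 -1.   ]]
[587.89153812 115.04878357 142.        ]
[ 642.20146539 -172.39752831  142.        ]
[581.80667062 117.11477794 142.        ]
[ 640.2769842  -163.84010027  142.        ]
```

Call:
arm_command(
  motion=[
    [0,1,0,0],
    [0,1,0,0],
    [0,1,0,0],
    [0,1,0,0],
  ],
)

```text
t: 2.32
tcp_pos: [277.9, -897.5, 282.0]
eef_rot: [0.988, 0.148, 0.008, 0.05]
ft_force: [-1.3, -0.1, -0.6]
finger_gap: 0.0
```

```bash
cat > st.py <<'E'
from plant import r
import numpy as np
from scipy.spatial.transform import Rotation as Q
s=r.observe();print(s["t"],np.round(s["joint_pos"],3),np.round(s["tcp_pos"],1),np.round(s["ft_force"],1));print(Q.from_quat(s["eef_rot"]).as_matrix().round(3))
E
python3 st.py
```

```text
2.3167 [ 1.186  1.298  0.891  0.185 -0.866  1.625  0.058] [ 277.9 -897.5  282. ] [-1.3 -0.1 -0.6]
[[ 0.956  0.292  0.03 ]
 [ 0.294 -0.951 -0.096]
 [ 0.     0.1   -0.995]]
```

Call:
arm_command(
  motion=[
    [0,1,0,0],
    [0,1,0,0],
    [0,1,0,0],
    [0,1,0,0],
    [0,1,0,0],
    [0,1,0,0],
  ],
)

```text
t: 2.82
tcp_pos: [288.7, -933.2, 277.4]
eef_rot: [0.983, 0.147, 0.018, 0.112]
ft_force: [0.5, 0.3, -0.2]
finger_gap: 0.002
```

```bash
python3 st.py
```

```text
2.8167 [ 1.181  1.325  1.113  0.185 -1.098  1.505  0.075] [ 288.7 -933.2  277.4] [ 0.5  0.3 -0.2]
[[ 0.956  0.286  0.068]
 [ 0.294 -0.931 -0.215]
 [ 0.002  0.226 -0.974]]
```

Call:
arm_command(
  motion=[
    [0,-1,0,0],
    [0,-1,0,0],
    [0,-1,0,0],
  ],
)

```text
t: 3.07
tcp_pos: [273.0, -882.9, 266.3]
eef_rot: [0.982, 0.147, 0.019, 0.115]
ft_force: [1.4, -1.7, 1.4]
finger_gap: 0.004
```

```bash
python3 st.py
```

```text
3.0667 [ 0.978  1.213  1.105  0.741 -1.079  1.329  0.364] [ 273.  -882.9  266.3] [ 1.4 -1.7  1.4]
[[ 0.956  0.285  0.072]
 [ 0.294 -0.93  -0.22 ]
 [ 0.004  0.231 -0.973]]
```

```bash
cat > go.py <<'E'
import sys,numpy as np,json
from plant import r
from scipy.spatial.transform import Rotation as Q
# args: step_mm x,y,z x,y,z  (absolute world targets)
s=r.observe();R=Q.from_quat(s["eef_rot"]).as_matrix();p=np.array(s["tcp_pos"])
for a in sys.argv[2:]:
    t=np.array([float(v) for v in a.split(",")]);d=t-p;n=int(np.ceil(np.linalg.norm(d)/float(sys.argv[1])))
    d=R.T@d/30
    n=max(n,int(np.ceil(np.abs(d).max())))
    print(a,"rows",n,"each",(d/n).round(2));p=t
E
python3 go.py 36 140,-430,430 370,-260,440 440,60,450
```

```text
140,-430,430 rows 15 each [ 0.01 -0.94 -0.6 ]
370,-260,440 rows 9 each [ 1.   -0.33 -0.11]
440,60,450 rows 10 each [ 0.54 -0.92 -0.25]
```

Call:
arm_command(
  motion=[
    [0,-0.94,-0.6,0],
    [0,-0.94,-0.6,0],
    [0,-0.94,-0.6,0],
    [0,-0.94,-0.6,0],
    [0,-0.94,-0.6,0],
    [0,-0.94,-0.6,0],
    [0,-0.94,-0.6,0],
    [0,-0.94,-0.6,0],
    [0,-0.94,-0.6,0],
    [0,-0.94,-0.6,0],
    [0,-0.94,-0.6,0],
    [0,-0.94,-0.6,0],
    [0,-0.94,-0.6,0],
    [0,-0.94,-0.6,0],
  ],
)

```text
t: 4.23
tcp_pos: [143.5, -459.1, 421.1]
eef_rot: [0.982, 0.148, 0.019, 0.113]
ft_force: [1.1, 0.5, 2.2]
finger_gap: 0.001
```

```bash
python3 st.py;python3 go.py 34 370,-260,440 440,60,450
```

```text
4.2333 [ 0.252  0.369  1.305  1.971 -0.533  0.902  0.527] [ 143.5 -459.1  421.1] [1.1 0.5 2.2]
[[ 0.955  0.286  0.071]
 [ 0.295 -0.93  -0.217]
 [ 0.004  0.228 -0.974]]
370,-260,440 rows 10 each [ 0.92 -0.39 -0.15]
440,60,450 rows 10 each [ 0.54 -0.92 -0.25]
```

Call:
arm_command(
  motion=[
    [0.92,-0.39,-0.15,0],
    [0.92,-0.39,-0.15,0],
    [0.92,-0.39,-0.15,0],
    [0.92,-0.39,-0.15,0],
    [0.92,-0.39,-0.15,0],
    [0.92,-0.39,-0.15,0],
    [0.92,-0.39,-0.15,0],
    [0.92,-0.39,-0.15,0],
    [0.92,-0.39,-0.15,0],
    [0.92,-0.39,-0.15,0],
  ],
)

```text
t: 5.07
tcp_pos: [372.4, -259.3, 439.8]
eef_rot: [0.982, 0.148, 0.02, 0.114]
ft_force: [0.6, -0.5, 0.5]
finger_gap: 0.002
```

```bash
python3 st.py;python3 go.py 34 440,60,450
```

```text
5.0667 [-0.558  0.282  1.291  1.964 -0.193  0.904 -0.471] [ 372.4 -259.3  439.8] [ 0.6 -0.5  0.5]
[[ 0.955  0.287  0.073]
 [ 0.296 -0.93  -0.217]
 [ 0.006  0.229 -0.973]]
440,60,450 rows 10 each [ 0.53 -0.92 -0.25]
```

Call:
arm_command(
  motion=[
    [0.53,-0.92,-0.25,0],
    [0.53,-0.92,-0.25,0],
    [0.53,-0.92,-0.25,0],
    [0.53,-0.92,-0.25,0],
    [0.53,-0.92,-0.25,0],
    [0.53,-0.92,-0.25,0],
    [0.53,-0.92,-0.25,0],
    [0.53,-0.92,-0.25,0],
    [0.53,-0.92,-0.25,0],
    [0.53,-0.92,-0.25,0],
  ],
)

```text
t: 5.9
tcp_pos: [439.4, 61.1, 449.9]
eef_rot: [0.982, 0.148, 0.02, 0.113]
ft_force: [-0.3, -0.3, -0.0]
finger_gap: 0.004
```

```bash
python3 st.py
python3 - <<'E'
from h import *
for n in ["scene"]:
    cv2.imwrite(f"pics/{n}1.png",vision.capture(n)[:,:,::-1])
E
```

```text
5.9 [-1.255  0.34   1.238  1.878 -0.112  1.087 -1.269] [439.4  61.1 449.9] [-0.3 -0.3 -0. ]
[[ 0.955  0.287  0.072]
 [ 0.296 -0.93  -0.217]
 [ 0.005  0.228 -0.974]]
```

View pics/scene1.png

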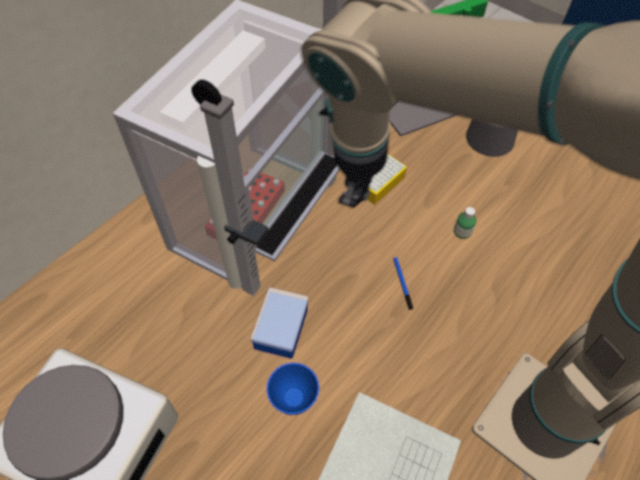

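```bash
cat > fit.py <<'E'
import numpy as np, itertools
from scipy.spatial.transform import Rotation as Q
from scipy.optimize import least_squares
D=[([1.20320607,0.62933445,0.03843304,1.51839663,-0.02700741,0.99625929,-0.01999939],[193.0890397,-620.14490374,302.98718621],[9.88636243e-01,1.50324631e-01,-1.47806331e-04,-9.28344906e-04]),
([1.221,1.247,.254,.184,-.25,1.701,-.005],[270.979,-870.61,296.25],[.989,.149,.004,.007]),
([1.186,1.298,.891,.185,-.866,1.625,.058],[277.9,-897.5,282],[.988,.148,.008,.05]),
([1.181,1.325,1.113,.185,-1.098,1.505,.075],[288.7,-933.2,277.4],[.983,.147,.018,.112]),
([.978,1.213,1.105,.741,-1.079,1.329,.364],[273,-882.9,266.3],[.982,.147,.019,.115]),
([.252,.369,1.305,1.971,-.533,.902,.527],[143.5,-459.1,421.1],[.982,.148,.019,.113]),
([-.558,.282,1.291,1.964,-.193,.904,-.471],[372.4,-259.3,439.8],[.982,.148,.02,.114]),
([-1.255,.34,1.238,1.878,-.112,1.087,-1.269],[439.4,61.1,449.9],[.982,.148,.02,.113])]
def rot(ax,t):
    M=np.eye(4);c,s=np.cos(t),np.sin(t)
    M[:3,:3]=[[c,-s,0],[s,c,0],[0,0,1]] if ax=='z' else [[c,0,s],[0,1,0],[-s,0,c]]
    return M
def tr(x,z):
    M=np.eye(4);M[0,3]=x;M[2,3]=z;return M
def fk(q,p,s):
    o1,H,a,e1,e2,b,f,L,o7,o3,o5,o2,o4,o6=p
    return rot('z',s[0]*q[0]+o1)@tr(0,H)@rot('y',q[1]+o2)@tr(e1,a)@rot('z',s[1]*q[2]+o3)@rot('y',q[3]+o4)@tr(e2,b)@rot('z',s[2]*q[4]+o5)@rot('y',q[5]+o6)@tr(f,L)@rot('z',s[3]*q[6]+o7)
if __name__=="__main__":
    best=None
    for s in itertools.product([1,-1],repeat=4):
      for st in itertools.product([0,np.pi/2,np.pi,-np.pi/2],repeat=1):
        s1=s[0]
        o1=-1.269-s1*1.203
        def res(p):
            out=[]
            for q,x,qq in D:
                T=fk(q,p,s);out+=list(T[:3,3]-x)
                Rm=Q.from_quat(qq).as_matrix();out+=list(300*(T[:3,:3]-Rm).ravel())
            # weak prior
            out+=list(0.5*np.array(p[9:])*30)
            return out
        f=least_squares(res,[o1,267,293,0,0,342,0,250,st[0],0,0,0,0,0],loss='soft_l1',f_scale=5,max_nfev=200)
        if best is None or f.cost<best[0]: best=(f.cost,s,f.x,np.array(res(f.x)));print(f.cost,s,f.x.round(3))
    print(best[3].reshape(-1)[:96].reshape(8,12)[:,:3].round(1))
    np.save("fk.npy",np.r_[best[2],best[1]])
E
python3 fit.py
```

```text
8842.03533223087 (1, 1, 1, 1) [-2.50700e+00  2.67933e+02  5.90556e+02 -4.14050e+01 -9.84000e+00
  3.84138e+02  1.72670e+01  2.52078e+02  5.79667e+02  8.00000e-03
 -3.00000e-03 -2.00000e-03  2.00000e-03  1.00000e-03]
8842.035332218737 (1, 1, 1, 1) [-2.50700e+00  2.67934e+02  5.90556e+02 -4.14050e+01 -9.83900e+00
  3.84138e+02  1.72670e+01  2.52078e+02  1.61400e+00  8.00000e-03
 -3.00000e-03 -2.00000e-03  2.00000e-03  1.00000e-03]
8842.035332218335 (1, 1, 1, 1) [-2.50700e+00  2.67934e+02  5.90556e+02 -4.14050e+01 -9.84000e+00
  3.84138e+02  1.72670e+01  2.52078e+02 -1.42899e+02  8.00000e-03
 -3.00000e-03 -2.00000e-03  2.00000e-03  1.00000e-03]
117.10033732530036 (-1, -1, -1, -1) [-3.00000e-02  3.37078e+02  5.52616e+02 -6.44800e+00 -7.31900e+00
  3.81613e+02 -7.15000e+00  2.79172e+02  7.82600e+00 -0.00000e+00
  2.00000e-03 -2.00000e-03 -4.00000e-03  4.00000e-03]
[[ 9.1  0.8  6.1]
 [ 2.4  3.1  9.2]
 [ 0.8  0.1 -1. ]
 [-1.8 -1.4 -3.1]
 [-4.1 -2.  -3.2]
 [-1.4 -1.6 -0.7]
 [-0.1  0.4  0.1]
 [-1.7  1.  -1.3]]
```

```bash
cat > fit2.py <<'E'
from fit import *
s=(-1,-1,-1,-1)
def try3(t):  # full offset
    M=np.eye(4);M[:3,3]=t;return M
def fk2(q,p):
    o1,o7=p[:2];O=p[2:].reshape(7,3)
    ax='zyzyzyz';M=np.eye(4)
    for i in range(7):
        t=(s[[0,9,1,9,2,9,3][i]] if ax[i]=='z' else 1)*q[i]
        if i==0:t+=o1
        if i==6:t+=o7
        M=M@try3(O[i])@rot(ax[i],t)
    return M
def res(p):
    out=[]
    for q,x,qq in D:
        T=fk2(q,p);out+=list(T[:3,3]-x);out+=list(100*(T[:3,:3]-Q.from_quat(qq).as_matrix()).ravel())
    return np.array(out+list(p[2:].reshape(7,3)[:,:2].ravel()*.02))
O=np.zeros((7,3));O[2,2]=337;O[3,2]=552-0;O[5,2]=381;O[6,2]=279
O[1,2]=0;O[1,2]=337;O[2,2]=0
f=least_squares(res,np.r_[-.03,7.826-2*np.pi,O.ravel()],max_nfev=2000)
print(f.cost,f.x[:2]);print(f.x[2:].reshape(7,3).round(1));print(res(f.x)[:96].reshape(8,12)[:,:3].round(1))
np.save("fk2.npy",f.x)
E
python3 fit2.py
```

```text
0.23798660650114759 [-1.12268236e-03  1.56993208e+00]
[[-2.0000e-01  2.0000e-01  1.0128e+03]
 [ 1.6000e+00 -5.5000e+00 -6.7750e+02]
 [-1.9000e+00 -5.5000e+00  1.7497e+03]
 [ 1.6000e+00 -8.1000e+00 -1.1914e+03]
 [-1.7000e+00 -8.1000e+00  2.5635e+03]
 [ 2.0000e+00 -1.0000e-01 -2.1817e+03]
 [ 1.0000e-01 -1.0000e-01  2.7590e+02]]
[[-0.  -0.   0. ]
 [ 0.1  0.   0. ]
 [-0.  -0.  -0.1]
 [-0.   0.1  0.2]
 [ 0.  -0.1 -0.2]
 [-0.   0.   0. ]
 [ 0.   0.   0. ]
 [-0.  -0.  -0.1]]
```

```bash
cat > kin.py <<'E'
import numpy as np
from fit2 import fk2
from scipy.optimize import least_squares
from scipy.spatial.transform import Rotation as Q
P2=np.load("fk2.npy")
lo=np.array([-3.06,-.37,-1.25,.18,-1.1,.23,-2.94]);hi=np.array([3.06,2.12,1.32,2.47,4.24,1.98,2.94])
def FK(q): return fk2(q,P2)
def jac(q):
    T=FK(q);J=np.zeros((6,7))
    for i in range(7):
        e=np.zeros(7);e[i]=1e-5;D=FK(q+e)
        J[:3,i]=(D[:3,3]-T[:3,3])/1e-5;J[3:,i]=Q.from_matrix(D[:3,:3]@T[:3,:3].T).as_rotvec()/1e-5
    return T,J
E
sed -i 's/^f=least/if __name__=="__main__":\n  f=least/; s/^print(f.cost/  print(f.cost/; s/^np.save/  np.save/' fit2.py
cat > srch.py <<'E'
from kin import *
rng=np.random.default_rng(0)
lo2=lo+.03;hi2=hi-.03
def solve(tip,zdir,n=12):
    best=None
    def res(q):
        T=FK(q);return np.r_[(T[:3,3]+73*T[:3,2]-tip)/10,5*(T[:3,2]-zdir)]
    for k in range(n):
        f=least_squares(res,rng.uniform(lo2,hi2),bounds=(lo2,hi2),max_nfev=60)
        if best is None or f.cost<best[0]: best=(f.cost,f.x)
        if f.cost<1e-4: break
    return best
for th in [45,60,70,80,90]:
    for az in [-60,-40,-20,0,20,40,60]:
        out=[]
        for tip in ([640,-30,110],[640,-30,225]):
            a=np.radians(az);t=np.radians(th);zd=np.array([np.sin(t)*np.cos(a),np.sin(t)*np.sin(a),-np.cos(t)])
            c,q=solve(np.array(tip),zd);out.append((round(c,3),q.round(2).tolist() if c<1e-3 else None))
        print(th,az,out)
E
python3 srch.py
```

```text
45 -60 [(np.float64(0.0), [0.2, 1.08, -1.02, 1.94, 1.65, 1.61, 0.62]), (np.float64(0.0), [-0.49, 0.64, 0.15, 1.91, 1.08, 0.81, -2.75])]
45 -40 [(np.float64(0.0), [-0.32, 0.78, -0.03, 2.17, 1.92, 0.72, 2.8]), (np.float64(0.0), [-0.66, 0.6, 0.47, 2.13, 1.54, 0.39, 0.15])]
45 -20 [(np.float64(0.0), [-0.28, 0.77, 0.12, 2.33, 2.65, 0.71, -1.04]), (np.float64(0.0), [-0.04, 0.5, -0.22, 2.26, 2.14, 0.58, -2.42])]
45 0 [(np.float64(0.0), [0.58, 0.94, -0.88, 2.36, 2.53, 0.95, -2.38]), (np.float64(0.0), [-0.3, 0.52, 0.43, 2.32, 3.58, 0.51, -2.3])]
45 20 [(np.float64(0.0), [0.72, 0.9, -0.78, 2.28, 2.96, 0.55, 0.7]), (np.float64(0.0), [0.03, 0.52, 0.25, 2.24, 4.18, 0.6, -1.36])]
45 40 [(np.float64(0.0), [0.75, 0.88, -0.62, 2.11, 4.2, 0.26, -1.5]), (np.float64(0.003), None)]
45 60 [(np.float64(0.0), [1.05, 1.22, -1.22, 1.87, 0.74, 0.46, 2.17]), (np.float64(0.0), [0.47, 0.66, -0.11, 1.84, -1.05, 0.85, -2.5])]
60 -60 [(np.float64(0.0), [-0.29, 0.98, -0.31, 1.97, 1.56, 1.3, 1.23]), (np.float64(0.0), [-0.73, 0.78, 0.37, 1.97, 1.24, 0.85, 1.79])]
60 -40 [(np.float64(0.0), [-0.02, 1.03, -0.64, 2.23, 1.9
[... 2396 characters left out ...]
.31, 1.96, 1.42, 1.31, -0.3])]
90 -40 [(np.float64(0.0), [-0.35, 1.34, -0.26, 2.15, 1.95, 1.94, 0.94]), (np.float64(0.0), [-1.22, 1.58, 1.13, 2.28, 2.22, 0.53, -1.87])]
90 -20 [(np.float64(0.0), [-0.46, 1.44, 0.12, 2.37, 2.27, 1.95, 2.01]), (np.float64(0.126), None)]
90 0 [(np.float64(0.0), [0.65, 1.69, -0.75, 2.42, 3.72, 1.94, -1.86]), (np.float64(0.723), None)]
90 20 [(np.float64(0.0), [0.77, 1.47, -0.49, 2.31, 4.03, 1.53, -2.86]), (np.float64(0.0), [0.89, 1.29, -0.75, 2.44, 3.84, 1.35, 0.11])]
90 40 [(np.float64(0.025), None), (np.float64(0.002), None)]
90 60 [(np.float64(0.0), [1.03, 1.45, -0.73, 1.75, -1.07, 0.91, 1.21]), (np.float64(0.0), [1.22, 1.48, -1.18, 1.84, -0.66, 0.59, -0.23])]
```

Run:
```python
from h import *
S=vision.calibration("scene");T=vision.calibration("top")
print(tri(S,(397,35),T,(612,130)))
print("stand base",onz(T,(522,203),0),onz(T,(545,140),0),onz(T,(628,243),0))
print("hotplate",tri(S,(70,360),T,(20,155)),tri(S,(170,425),T,(75,262)))
print("lposttop",tri(S,(215,100),T,(128,155)),"rposttop?")
print("reagent/thermos",onz(T,(630,300),150))
W=vision.calibration("wrist");s=r.observe()
from scipy.spatial.transform import Rotation as Q
R,_=cv2.Rodrigues(W["rvec"]);o=-R.T@W["tvec"];Rt=Q.from_quat(s["eef_rot"]).as_matrix()
print("cam in tool",Rt.T@(o-s["tcp_pos"]),"axis",Rt.T@R.T[:,2])
```

```text
[ 724.21577339 -456.48625398  268.6919024 ]
stand base [ 654.7046356  -441.93072044    0.        ] [ 786.99342543 -499.01873776    0.        ] [ 566.28649163 -658.80114276    0.        ]
hotplate [737.68867917 514.44103458 104.36642809] [546.84114873 468.07914037  -2.80214368]
lposttop [632.44073455 152.24879622 544.04425899] rposttop?
reagent/thermos [ 463.0929387 -546.426835   150.       ]
cam in tool [ 69.44569807   0.51806455 -70.45524281] axis [-2.77360075e-01  5.84065241e-04  9.60765865e-01]
```

```bash
cat > srch2.py <<'E'
from srch0 import *
lipx=lambda y: 611-0.188*(y+29)
for th in [70,80]:
    for az in [-45,-35,-28,-20]:
        for y in [-100,-20,60]:
            ok=[]
            for z in (110,170,240):
                a=np.radians(az);t=np.radians(th);zd=np.array([np.sin(t)*np.cos(a),np.sin(t)*np.sin(a),-np.cos(t)])
                c,q=solve(np.array([lipx(y)+15,y,z]),zd,8);ok.append(q.round(1).tolist()[:6] if c<1e-3 else round(c,2))
            print(th,az,y,ok)
E
sed '/^for th/,$d' srch.py > srch0.py; python3 srch2.py
```

```text
70 -45 -100 [[-0.6, 1.1, 0.3, 2.3, 2.1, 1.1], [-0.6, 1.0, 0.3, 2.3, 2.0, 1.0], [-0.6, 0.8, 0.3, 2.3, 2.0, 1.0]]
70 -45 -20 [[-0.7, 1.1, 0.2, 2.2, 1.8, 1.0], [-0.9, 1.0, 0.6, 2.2, 1.9, 0.8], [-1.0, 0.9, 0.7, 2.2, 1.8, 0.6]]
70 -45 60 [[-0.2, 1.2, -0.8, 2.1, 1.8, 1.9], [-1.1, 1.0, 0.6, 2.2, 1.6, 0.7], [-0.2, 0.9, -0.7, 2.1, 1.7, 1.8]]
70 -35 -100 [[-0.1, 1.1, -0.3, 2.4, 2.3, 1.6], [-0.4, 0.9, 0.1, 2.4, 2.3, 1.3], [-1.0, 1.3, 1.2, 2.4, 3.1, 0.7]]
70 -35 -20 [[-1.0, 1.3, 0.7, 2.4, 2.4, 0.8], [-0.4, 0.9, -0.2, 2.4, 2.0, 1.4], [-0.7, 0.8, 0.3, 2.4, 2.1, 1.0]]
70 -35 60 [[-0.8, 1.1, 0.2, 2.3, 1.9, 1.1], [-1.3, 1.3, 1.0, 2.3, 2.4, 0.4], [-1.0, 0.8, 0.5, 2.3, 1.9, 0.8]]
70 -28 -100 [[-0.4, 1.1, 0.2, 2.4, 2.5, 1.5], np.float64(0.01), np.float64(0.01)]
70 -28 -20 [[-0.1, 1.2, -0.5, 2.4, 2.2, 1.8], [-0.1, 1.0, -0.5, 2.4, 2.2, 1.7], [0.0, 0.9, -0.8, 2.4, 2.1, 1.7]]
70 -28 60 [[-1.2, 1.4, 0.9, 2.4, 2.5, 0.7], [-0.5, 0.9, -0.2, 2.4, 2.0, 1.5], [-0.9, 0.8, 0.4, 2.4, 2.1, 1.0]]
70 -20 -100 [np.float64(0.12), np.float64(0.25), np.float64(0.21)]
70 -20 -20 [np.float64(0.08), np.float64(0.19), np.float6
[... 550 characters left out ...]
, 2.3, 2.1, 1.1], [-0.3, 1.1, -0.4, 2.3, 2.0, 1.8], [-0.5, 0.9, -0.1, 2.4, 2.0, 1.6]]
80 -35 60 [[-0.7, 1.2, -0.1, 2.2, 1.8, 1.6], [-1.2, 1.2, 0.6, 2.3, 1.9, 0.9], [-1.3, 1.2, 0.9, 2.3, 2.0, 0.7]]
80 -28 -100 [[-0.8, 1.5, 0.7, 2.4, 2.5, 1.3], np.float64(0.02), np.float64(0.09)]
80 -28 -20 [[-0.3, 1.3, -0.3, 2.4, 2.2, 1.9], [-0.3, 1.1, -0.3, 2.4, 2.2, 1.8], np.float64(0.02)]
80 -28 60 [[-0.8, 1.2, 0.1, 2.3, 2.0, 1.4], [-0.5, 1.1, -0.2, 2.4, 2.0, 1.7], [-1.1, 1.0, 0.6, 2.4, 2.1, 1.0]]
80 -20 -100 [np.float64(0.05), np.float64(0.36), np.float64(0.59)]
80 -20 -20 [np.float64(0.02), np.float64(0.21), np.float64(0.38)]
80 -20 60 [[-1.2, 1.6, 0.8, 2.4, 2.4, 1.0], np.float64(0.02), np.float64(0.09)]
```

```bash
cat > srch3.py <<'E'
from srch0 import *
def solveF(tip,R,n=25):
    out=[]
    def res(q):
        T=FK(q);return np.r_[(T[:3,3]+73*T[:3,2]-tip)/10,3*(T[:3,:3]-R).ravel()]
    for k in range(n):
        f=least_squares(res,rng.uniform(lo2,hi2),bounds=(lo2,hi2),max_nfev=60)
        if f.cost<1e-3: out.append(f.x)
    return out
def Rm(th,az,roll=0):
    a=np.radians(az);t=np.radians(th);zd=np.array([np.sin(t)*np.cos(a),np.sin(t)*np.sin(a),-np.cos(t)])
    x=np.array([np.cos(t)*np.cos(a),np.cos(t)*np.sin(a),np.sin(t)]);y=np.cross(zd,x)
    return np.c_[x,y,zd]@rot('z',np.radians(roll))[:3,:3]
from fit import rot
if __name__=="__main__":
  for az in [-35,-42]:
    for roll in [0,90,180,-90]:
      for z in (110,240):
        print(az,roll,z,[q.round(2).tolist() for q in solveF(np.array([620,0,z]),Rm(77,az,roll))[:3]])
E
python3 srch3.py
```

```text
-35 0 110 [[-0.75, 1.21, 0.22, 2.31, 2.01, 1.29, 1.15], [-1.27, 1.68, 1.08, 2.32, 2.7, 0.51, 0.14], [-0.61, 1.18, 0.03, 2.3, 1.99, 1.45, 1.24]]
-35 0 240 [[-0.85, 0.92, 0.39, 2.38, 2.02, 1.11, 1.33], [-1.14, 1.14, 0.9, 2.39, 2.3, 0.71, 0.95], [-0.64, 0.87, 0.07, 2.37, 1.97, 1.33, 1.46]]
-35 90 110 [[-0.81, 1.23, 0.3, 2.31, 2.02, 1.21, -0.47], [-0.94, 1.29, 0.48, 2.31, 2.07, 1.04, -0.58], [-0.46, 1.18, -0.19, 2.3, 1.99, 1.64, -0.23]]
-35 90 240 [[-0.34, 0.88, -0.36, 2.37, 1.94, 1.63, 0.03], [-0.82, 0.91, 0.34, 2.38, 2.01, 1.15, -0.22], [-0.65, 0.87, 0.08, 2.37, 1.97, 1.33, -0.12]]
-35 180 110 [[-0.82, 1.23, 0.31, 2.31, 2.02, 1.2, -2.05], [-0.28, 1.22, -0.43, 2.3, 2.02, 1.86, -1.68], [-1.31, 1.8, 1.21, 2.33, 3.04, 0.47, 2.91]]
-35 180 240 [[-1.13, 1.12, 0.87, 2.39, 2.26, 0.74, -2.15], [-0.54, 0.86, -0.07, 2.37, 1.95, 1.43, -1.64], [-0.29, 0.9, -0.45, 2.36, 1.94, 1.69, -1.51]]
-35 -90 110 [[-1.31, 1.8, 1.21, 2.33, 3.04, 0.47, 1.33], [-0.53, 1.18, -0.09, 2.3, 1.99, 1.55, 2.86], [-1.05, 1.37, 0.65, 2.32, 2.14, 0.88, 2.42]]
-35 -90 240 [[-0.84, 0.91, 0.36, 2.38, 2.02, 1.13, 2.91], [-0.84, 
[... 561 characters left out ...]
.95, 0.61, -0.31], [-0.57, 0.86, -0.08, 2.27, 1.78, 1.4, 0.03], [-0.99, 0.96, 0.56, 2.28, 1.83, 0.91, -0.14]]
-42 180 110 [[-1.15, 1.42, 0.8, 2.22, 1.96, 0.6, -2.16], [-0.7, 1.16, 0.11, 2.21, 1.83, 1.3, -1.82], [-0.96, 1.26, 0.48, 2.22, 1.85, 0.93, -1.96]]
-42 180 240 [[-0.44, 0.87, -0.27, 2.26, 1.79, 1.54, -1.5], [-0.74, 0.87, 0.17, 2.27, 1.79, 1.21, -1.6], [-0.71, 0.87, 0.13, 2.27, 1.79, 1.25, -1.59]]
-42 -90 110 [[-0.84, 1.2, 0.31, 2.21, 1.83, 1.11, 2.82], [-1.35, 1.82, 1.29, 2.23, 3.49, 0.26, 0.88], [-0.65, 1.16, 0.04, 2.21, 1.83, 1.36, 2.91]]
-42 -90 240 [[-1.17, 1.12, 0.89, 2.29, 1.95, 0.6, 2.83], [-1.11, 1.05, 0.77, 2.28, 1.89, 0.72, 2.91], [-1.11, 1.05, 0.77, 2.28, 1.89, 0.72, 2.91]]
```

```bash
python3 go.py 36 450,-260,480 606,-350,480 727,-420,480
```

```text
450,-260,480 rows 11 each [-0.28  0.95  0.13]
606,-350,480 rows 6 each [0.67 0.72 0.17]
727,-420,480 rows 4 each [0.78 0.84 0.2 ]
```

Call:
arm_command(
  motion=[
    [-0.28,0.95,0.13,0],
    [-0.28,0.95,0.13,0],
    [-0.28,0.95,0.13,0],
    [-0.28,0.95,0.13,0],
    [-0.28,0.95,0.13,0],
    [-0.28,0.95,0.13,0],
    [-0.28,0.95,0.13,0],
    [-0.28,0.95,0.13,0],
    [-0.28,0.95,0.13,0],
    [-0.28,0.95,0.13,0],
    [-0.28,0.95,0.13,0],
    [0.67,0.72,0.17,0],
    [0.67,0.72,0.17,0],
    [0.67,0.72,0.17,0],
    [0.67,0.72,0.17,0],
    [0.67,0.72,0.17,0],
    [0.67,0.72,0.17,0],
  ],
)

```text
t: 7.37
tcp_pos: [598.6, -362.0, 479.8]
eef_rot: [0.982, 0.148, 0.019, 0.113]
ft_force: [0.2, -0.7, 0.2]
finger_gap: -0.003
```

```bash
python3 st.py;python3 go.py 36 727,-420,490
```

```text
7.3667 [-0.013  0.647  0.913  1.259 -0.405  1.254 -0.447] [ 598.6 -362.   479.8] [ 0.2 -0.7  0.2]
[[ 0.956  0.285  0.072]
 [ 0.294 -0.931 -0.217]
 [ 0.005  0.229 -0.973]]
727,-420,490 rows 4 each [0.88 0.77 0.1 ]
```

Call:
arm_command(
  motion=[
    [0.88,0.77,0.1,0],
    [0.88,0.77,0.1,0],
    [0.88,0.77,0.1,0],
    [0.88,0.77,0.1,0],
    [0.88,0.77,0.1,0],
    [0.88,0.77,0.1,0],
    [0.88,0.77,0.1,0],
    [0.88,0.77,0.1,0],
    [0.88,0.77,0.1,0],
    [0.88,0.77,0.1,0],
  ],
)

```text
t: 8.2
tcp_pos: [806.6, -452.6, 464.5]
eef_rot: [0.977, 0.147, 0.058, 0.144]
ft_force: [-0.7, 0.4, -0.1]
finger_gap: -0.001
```

```bash
python3 st.py
```

```text
8.2 [ 0.364  1.123  1.147  0.186 -0.93   1.659 -0.694] [ 806.6 -452.6  464.5] [-0.7  0.4 -0.1]
[[ 0.95   0.27   0.156]
 [ 0.303 -0.916 -0.264]
 [ 0.071  0.298 -0.952]]
```

Call:
arm_command(
  motion=[
    [0.93,1,0.1,0],
    [0.93,1,0.1,0],
    [0.93,1,0.1,0],
    [0.93,1,0.1,0],
    [0.93,1,0.1,0],
    [0.93,1,0.1,0],
    [0.93,1,0.1,0],
    [0.93,1,0.1,0],
  ],
)

```text
t: 8.87
tcp_pos: [867.6, -492.7, 458.0]
eef_rot: [0.954, 0.153, 0.147, 0.213]
ft_force: [0.9, -0.0, 0.2]
finger_gap: -0.002
```

```bash
python3 st.py
```

```text
8.8667 [ 0.374  1.169  1.29   0.185 -1.098  1.406 -0.679] [ 867.6 -492.7  458. ] [ 0.9 -0.   0.2]
[[ 0.91   0.229  0.346]
 [ 0.354 -0.863 -0.361]
 [ 0.216  0.451 -0.866]]
```

Call:
arm_command(
  motion=[
    [0.9,1,0.15,0],
    [0.9,1,0.15,0],
    [0.9,1,0.15,0],
    [0.9,1,0.15,0],
    [0.9,1,0.15,0],
    [0.9,1,0.15,0],
    [0.9,1,0.15,0],
    [0.9,1,0.15,0],
    [0.9,1,0.15,0],
    [0.9,1,0.15,0],
    [0.9,1,0.15,0],
    [0.9,1,0.15,0],
  ],
)

```text
t: 9.87
tcp_pos: [918.7, -517.8, 549.1]
eef_rot: [0.898, 0.157, 0.271, 0.308]
ft_force: [-0.3, 0.1, -0.1]
finger_gap: -0.003
```

```bash
python3 st.py
```

```text
9.8667 [ 0.375  1.127  1.268  0.185 -1.099  1.112 -0.663] [ 918.7 -517.8  549.1] [-0.3  0.1 -0.1]
[[ 0.804  0.115  0.584]
 [ 0.449 -0.761 -0.468]
 [ 0.391  0.639 -0.663]]
```

Call:
arm_command(
  motion=[
    [0.8,0.98,0.4,0],
    [0.8,0.98,0.4,0],
    [0.8,0.98,0.4,0],
    [0.8,0.98,0.4,0],
    [0.8,0.98,0.4,0],
    [0.8,0.98,0.4,0],
    [0.8,0.98,0.4,0],
    [0.8,0.98,0.4,0],
    [0.8,0.98,0.4,0],
    [0.8,0.98,0.4,0],
    [0.8,0.98,0.4,0],
    [0.8,0.98,0.4,0],
  ],
)

```text
t: 10.87
tcp_pos: [935.4, -535.6, 663.4]
eef_rot: [0.827, 0.156, 0.375, 0.389]
ft_force: [0.1, -0.3, -0.4]
finger_gap: -0.003
```

```bash
python3 st.py
```

```text
10.8667 [ 0.389  1.068  1.229  0.185 -1.099  0.863 -0.624] [ 935.4 -535.6  663.4] [ 0.1 -0.3 -0.4]
[[ 0.67  -0.034  0.741]
 [ 0.549 -0.65  -0.526]
 [ 0.499  0.76  -0.417]]
```

Call:
arm_command(
  motion=[
    [0.74,1,0.3,0],
    [0.74,1,0.3,0],
    [0.74,1,0.3,0],
    [0.74,1,0.3,0],
    [0.74,1,0.3,0],
    [0.74,1,0.3,0],
    [0.74,1,0.3,0],
    [0.74,1,0.3,0],
    [0.74,1,0.3,0],
  ],
)

```text
t: 11.62
tcp_pos: [900.0, -521.4, 803.2]
eef_rot: [0.773, 0.152, 0.435, 0.437]
ft_force: [0.5, 0.7, -1.3]
finger_gap: -0.002
```

```bash
python3 st.py
```

```text
11.6167 [ 0.393  0.953  1.209  0.185 -1.099  0.786 -0.588] [ 900.  -521.4  803.2] [ 0.5  0.7 -1.3]
[[ 0.576 -0.145  0.804]
 [ 0.614 -0.573 -0.543]
 [ 0.539  0.807 -0.241]]
```

```bash
cat > sim.py <<'E'
from kin import *
from scipy.optimize import lsq_linear
def step(q,Tt,dqmax):
    for _ in range(1):
        T,J=jac(q);e=np.r_[Tt[:3,3]-T[:3,3],Q.from_matrix(Tt[:3,:3]@T[:3,:3].T).as_rotvec()]
        w=np.r_[np.ones(3)/10,np.ones(3)*20]
        A=np.r_[J*w[:,None],np.eye(7)*.05];b=np.r_[e*w,np.zeros(7)]
        lb=np.maximum(lo+.005-q,-dqmax);ub=np.minimum(hi-.005-q,dqmax);lb=np.minimum(lb,-1e-6);ub=np.maximum(ub,1e-6)
        q=q+lsq_linear(A,b,bounds=(lb,ub)).x
    return q
vm=np.array([2.57,2.57,3.14,3.14,3.14,3.14,3.14])*.7/12
def follow(q,wps,stepmm=30,verb=True):
    T=FK(q);tot=0
    for w in wps:
        if w[0]=='t':
            n=int(np.ceil(abs(w[1])));
            for i in range(n):
                T=T.copy();T[:3,:3]=T[:3,:3]@Q.from_rotvec([0,0,np.radians(6)*w[1]/n]).as_matrix();q=step(q,T,vm);T=FK(q);tot+=1
        else:
            d=np.array(w[1])-T[:3,3];n=int(np.ceil(np.linalg.norm(d)/stepmm))
            for i in range(n):
                T=T.copy();T[:3,3]+=(np.array(w[1])-T[:3,3])/(n-i);q=step(q,T,vm);T=FK(q);tot+=1
        T=FK(q)
        if verb: print(tot,w,q.round(2),T[:3,3].round(0),"z",T[:3,2].round(2),"tilt",np.degrees(np.arccos(-T[2,2])).round(1))
    return q
if __name__=="__main__":
    q=np.array([.393,.953,1.209,.185,-1.099,.786,-.588])
    follow(q,[('p',(560,-300,600)),('t',9.4),('p',(480,60,550)),('p',(500,70,250)),('p',(500,70,130))])
    follow(q,[('p',(700,-350,750)),('p',(600,80,600)),('t',9.4),('p',(500,70,400)),('p',(500,70,130))])
E
python3 sim.py
```

```text
16 ('p', (560, -300, 600)) [-0.66  0.22  1.31  1.91 -1.09  0.23  0.39] [ 562. -303.  599.] z [ 0.74 -0.43 -0.51] tilt 59.4
26 ('t', 9.4) [-0.66  0.22  1.32  1.91 -1.09  0.24 -0.59] [ 562. -303.  599.] z [ 0.74 -0.43 -0.51] tilt 59.4
39 ('p', (480, 60, 550)) [-0.43 -0.13  0.03  2.14  0.92  0.47 -2.93] [480.  58. 551.] z [ 0.77 -0.07 -0.63] tilt 50.8
50 ('p', (500, 70, 250)) [-0.14  0.41 -0.17  2.23  0.95  0.23 -2.94] [501.  70. 255.] z [ 0.37 -0.02 -0.93] tilt 21.6
55 ('p', (500, 70, 130)) [-0.13  0.68 -0.17  2.17  0.98  0.23 -2.94] [501.  70. 133.] z [ 0.17 -0.05 -0.98] tilt 10.3
9 ('p', (700, -350, 750)) [-0.13  0.32  0.77  1.37 -0.43  0.38 -0.32] [ 700. -351.  748.] z [ 0.79 -0.47 -0.39] tilt 67.0
25 ('p', (600, 80, 600)) [-1.52  0.33  1.31  1.93  1.08  0.48 -2.21] [599.  79. 600.] z [ 0.82 -0.4  -0.42] tilt 65.2
35 ('t', 9.4) [-1.49  0.34  1.32  1.86  0.84  0.5  -2.94] [603.  82. 602.] z [ 0.79 -0.4  -0.48] tilt 61.5
43 ('p', (500, 70, 400)) [-1.47  0.52  1.31  2.24  0.67  0.24 -2.94] [500.  70. 403.] z [ 0.63 -0.4  -0.66] tilt 48.5
53 ('p', (500, 70, 130)) [-0.99  0.96  0.72  2.15  0.35  0.23 -2.94] [500.  71. 131.] z [ 0.27 -0.55 -0.79] tilt 37.5
```

```bash
cat > rs.py <<'E'
from sim import *
q0=np.array([.393,.953,1.209,.185,-1.099,.786,-.588])
q0=q0.copy();q0[6]=2.6
rng=np.random.default_rng(1);best=[]
end=[('p',(510,75,300)),('p',(510,75,140))]
for k in range(60):
    n=rng.integers(1,4)
    w=[('p',tuple(rng.uniform([400,-300,600],[800,450,950]).round(-1))) for _ in range(n)]
    if rng.random()<.7: w.append(('p',tuple(rng.uniform([350,50,350],[500,350,600]).round(-1))))
    q=follow(q0,w+end,40,False);T=FK(q)
    tilt=np.degrees(np.arccos(-T[2,2]));err=np.linalg.norm(T[:3,3]-end[-1][1])
    best.append((tilt-err*.1,tilt,err,w,q));
best.sort(key=lambda b:-b[0])
for b in best[:5]: print(b[1].round(1),b[2].round(1),b[3],b[4].round(2),FK(b[4])[:3,2].round(2))
E
time python3 rs.py
```

```text
78.7 2.4 [('p', (np.float64(660.0), np.float64(140.0), np.float64(620.0))), ('p', (np.float64(420.0), np.float64(-140.0), np.float64(650.0))), ('p', (np.float64(790.0), np.float64(-300.0), np.float64(730.0))), ('p', (np.float64(450.0), np.float64(60.0), np.float64(370.0)))] [-1.23  1.34  0.67  2.26  1.64  0.68 -0.78] [ 0.68 -0.7  -0.2 ]
68.6 2.5 [('p', (np.float64(590.0), np.float64(370.0), np.float64(750.0))), ('p', (np.float64(640.0), np.float64(-280.0), np.float64(840.0))), ('p', (np.float64(770.0), np.float64(320.0), np.float64(910.0))), ('p', (np.float64(390.0), np.float64(280.0), np.float64(400.0)))] [-1.08  1.21  0.55  2.43  2.17  0.86 -1.06] [ 0.78 -0.52 -0.37]
68.3 2.4 [('p', (np.float64(660.0), np.float64(120.0), np.float64(900.0))), ('p', (np.float64(370.0), np.float64(170.0), np.float64(380.0)))] [-1.    1.16  0.43  2.42  2.08  0.95 -1.07] [ 0.77 -0.52 -0.37]
66.6 1.7 [('p', (np.float64(700.0), np.float64(190.0), np.float64(810.0))), ('p', (np.float64(410.0), np.float64(260.0), np.float64(390.0)))] [-1.11  1.18  0.59  2.38  2.08  0.73 -1.1 ] [ 0.72 -0.56 -0.4 ]
66.0 1.4 [('p', (np.float64(680.0), np.float64(100.0), np.float64(910.0))), ('p', (np.float64(690.0), np.float64(10.0), np.float64(770.0))), ('p', (np.float64(480.0), np.float64(90.0), np.float64(460.0)))] [-0.6   1.06 -0.13  2.44  2.01  1.39 -0.86] [ 0.78 -0.47 -0.41]
real	0m23.397s
user	0m23.350s
sys	0m0.231s
```

```bash
cat > rs2.py <<'E'
from sim import *
q0=np.array([.393,.953,1.209,.185,-1.099,.786,2.6])
rng=np.random.default_rng(2);best=[]
end=[('p',(520,75,140))]
for k in range(110):
    w=[('p',tuple(rng.uniform([600,0,780],[720,300,930]).round(-1).astype(int)))]
    if rng.random()<.5: w.append(('p',tuple(rng.uniform([400,100,550],[560,350,800]).round(-1).astype(int))))
    w.append(('p',tuple(rng.uniform([350,50,300],[480,300,480]).round(-1).astype(int))))
    q=follow(q0,w+end,36,False);T=FK(q)
    tilt=np.degrees(np.arccos(-T[2,2]));err=np.linalg.norm(T[:3,3]-end[-1][1])
    best.append((tilt-err*.1,tilt,err,w,q));
best.sort(key=lambda b:-b[0])
for b in best[:6]: print(b[1].round(1),b[2].round(1),[tuple(map(int,x[1])) for x in b[3]],b[4].round(2),FK(b[4])[:3,2].round(2))
follow(q0,best[0][3]+end,36)
E
python3 rs2.py
```

```text
72.0 1.4 [(610, 20, 930), (450, 110, 650), (400, 180, 300)] [-0.97  1.18  0.38  2.4   2.05  1.06 -1.12] [ 0.8  -0.51 -0.31]
71.9 1.8 [(680, 100, 860), (420, 110, 730), (410, 270, 450)] [-1.1   1.25  0.57  2.4   2.12  0.88 -1.21] [ 0.79 -0.53 -0.31]
70.0 1.4 [(680, 50, 850), (370, 190, 320)] [-0.84  1.11  0.2   2.4   2.01  1.17 -0.97] [ 0.79 -0.51 -0.34]
69.6 1.8 [(700, 70, 920), (480, 180, 800), (390, 230, 410)] [-1.1   1.24  0.6   2.41  2.2   0.84 -1.23] [ 0.79 -0.51 -0.35]
69.4 1.4 [(650, 210, 830), (410, 180, 730), (360, 170, 340)] [-0.97  1.13  0.38  2.37  1.97  0.97 -0.96] [ 0.75 -0.56 -0.35]
69.1 1.7 [(640, 80, 920), (380, 190, 400)] [-0.89  1.12  0.28  2.41  2.05  1.1  -1.02] [ 0.78 -0.51 -0.36]
18 ('p', (np.int64(610), np.int64(20), np.int64(930))) [-1.41  0.21  1.32  1.17  0.68  0.97  1.71] [608.  19. 931.] z [ 0.8  -0.51 -0.3 ] tilt 72.7
28 ('p', (np.int64(450), np.int64(110), np.int64(650))) [-1.96 -0.08  0.97  2.11  1.45  1.45  0.53] [449. 107. 650.] z [ 0.84 -0.49 -0.22] tilt 77.1
39 ('p', (np.int64(400), np.int64(180), np.int64(300))) [-1.61  0.88  0.73  2.44  1.46  0.76 -0.52] [399. 178. 299.] z [ 0.81 -0.53 -0.27] tilt 74.5
46 ('p', (520, 75, 140)) [-0.97  1.18  0.38  2.4   2.05  1.06 -1.12] [519.  74. 139.] z [ 0.8  -0.51 -0.31] tilt 72.0
```

Call:
arm_command(
  motion=[
    [0,0,0,-1],
    [0,0,0,-1],
    [0,0,0,-1],
    [0,0,0,-1],
    [0,0,0,-1],
    [0,0,0,-1],
    [0,0,0,-1],
    [0,0,0,-1],
    [0,0,0,-1],
    [0,0,0,-1],
    [0,0,0,-1],
    [0,0,0,-1],
    [0,0,0,-1],
    [0,0,0,-1],
    [0,0,0,-1],
    [0,0,0,-1],
    [0,0,0,-1],
    [0,0,0,-1],
    [0,0,0,-1],
    [0,0,0,-1],
  ],
)

```text
t: 13.28
tcp_pos: [900.2, -521.5, 802.4]
eef_rot: [0.253, 0.746, -0.162, 0.594]
ft_force: [0.2, -0.3, -0.1]
finger_gap: -0.003
```

Call:
arm_command(
  motion=[
    [0,0,0,-1],
    [0,0,0,-1],
    [0,0,0,-1],
    [0,0,0,-1],
    [0,0,0,-1],
    [0,0,0,-1],
    [0,0,0,-1],
    [0,0,0,-1],
    [0,0,0,-1],
    [0,0,0,-1],
  ],
)

```text
t: 14.12
tcp_pos: [900.2, -521.4, 802.4]
eef_rot: [-0.154, 0.773, -0.437, 0.433]
ft_force: [0.7, 0.1, 0.5]
finger_gap: 0.003
```

```bash
python3 st.py; python3 go.py 34 610,20,930 450,110,650
```

```text
14.1167 [ 0.395  0.944  1.084  0.185 -0.967  0.776  2.546] [ 900.2 -521.4  802.4] [0.7 0.1 0.5]
[[-0.577  0.141  0.804]
 [-0.617  0.57  -0.543]
 [-0.535 -0.809 -0.242]]
610,20,930 rows 19 each [-0.41  0.29 -0.98]
450,110,650 rows 10 each [ 0.62  0.85 -0.37]
```

Call:
arm_command(
  motion=[
    [-0.41,0.29,-0.98,0],
    [-0.41,0.29,-0.98,0],
    [-0.41,0.29,-0.98,0],
    [-0.41,0.29,-0.98,0],
    [-0.41,0.29,-0.98,0],
    [-0.41,0.29,-0.98,0],
    [-0.41,0.29,-0.98,0],
    [-0.41,0.29,-0.98,0],
    [-0.41,0.29,-0.98,0],
    [-0.41,0.29,-0.98,0],
    [-0.41,0.29,-0.98,0],
    [-0.41,0.29,-0.98,0],
    [-0.41,0.29,-0.98,0],
    [-0.41,0.29,-0.98,0],
    [-0.41,0.29,-0.98,0],
    [-0.41,0.29,-0.98,0],
    [-0.41,0.29,-0.98,0],
    [-0.41,0.29,-0.98,0],
    [-0.41,0.29,-0.98,0],
  ],
)

```text
t: 15.7
tcp_pos: [616.4, 7.9, 928.6]
eef_rot: [-0.151, 0.773, -0.435, 0.435]
ft_force: [1.3, -0.0, 0.3]
finger_gap: 0.001
```

```bash
python3 st.py; python3 go.py 34 450,110,650
```

```text
15.7 [-1.403  0.208  1.298  1.219  0.79   0.924  1.57 ] [616.4   7.9 928.6] [ 1.3 -0.   0.3]
[[-0.576  0.145  0.805]
 [-0.613  0.575 -0.542]
 [-0.541 -0.805 -0.242]]
450,110,650 rows 11 each [ 0.56  0.78 -0.37]
```

Orientation held well. Continuing.

Call:
arm_command(
  motion=[
    [0.56,0.78,-0.37,0],
    [0.56,0.78,-0.37,0],
    [0.56,0.78,-0.37,0],
    [0.56,0.78,-0.37,0],
    [0.56,0.78,-0.37,0],
    [0.56,0.78,-0.37,0],
    [0.56,0.78,-0.37,0],
    [0.56,0.78,-0.37,0],
    [0.56,0.78,-0.37,0],
    [0.56,0.78,-0.37,0],
    [0.56,0.78,-0.37,0],
  ],
)

```text
t: 16.62
tcp_pos: [449.7, 107.7, 648.5]
eef_rot: [-0.152, 0.774, -0.435, 0.434]
ft_force: [-0.6, 1.5, 0.2]
finger_gap: -0.004
```

```bash
python3 st.py; python3 go.py 34 400,180,300
cat > fw.py <<'E'
from sim import *
import sys
from plant import r
q=np.array(r.observe()["joint_pos"])
follow(q,[('p',tuple(map(float,a.split(',')))) for a in sys.argv[1:]],34)
E
python3 fw.py 400,180,300 520,75,140; python3 fw.py 400,180,400 440,150,140
```

```text
16.6167 [-1.968 -0.02   1.035  2.068  1.386  1.425  0.512] [449.7 107.7 648.5] [-0.6  1.5  0.2]
[[-0.577  0.143  0.804]
 [-0.613  0.576 -0.542]
 [-0.54  -0.805 -0.245]]
400,180,300 rows 11 each [0.52 0.95 0.02]
11 ('p', (400.0, 180.0, 300.0)) [-1.62  0.88  0.76  2.4   1.34  0.73 -0.43] [400. 178. 299.] z [ 0.77 -0.57 -0.28] tilt 73.6
18 ('p', (520.0, 75.0, 140.0)) [-1.12  1.24  0.6   2.36  2.03  0.78 -1.16] [519.  74. 139.] z [ 0.75 -0.57 -0.32] tilt 71.2
8 ('p', (400.0, 180.0, 400.0)) [-1.72  0.64  0.88  2.35  1.26  0.88 -0.12] [400. 178. 399.] z [ 0.78 -0.57 -0.27] tilt 74.4
16 ('p', (440.0, 150.0, 140.0)) [-1.42  1.26  0.6   2.36  1.65  0.65 -0.98] [439. 149. 139.] z [ 0.75 -0.58 -0.3 ] tilt 72.4
```

Call:
arm_command(
  motion=[
    [0.52,0.95,0.02,0],
    [0.52,0.95,0.02,0],
    [0.52,0.95,0.02,0],
    [0.52,0.95,0.02,0],
    [0.52,0.95,0.02,0],
    [0.52,0.95,0.02,0],
    [0.52,0.95,0.02,0],
    [0.52,0.95,0.02,0],
    [0.52,0.95,0.02,0],
    [0.52,0.95,0.02,0],
  ],
)

```text
t: 17.45
tcp_pos: [406.2, 172.7, 332.9]
eef_rot: [-0.151, 0.774, -0.436, 0.434]
ft_force: [0.7, 2.1, -0.2]
finger_gap: -0.001
```

```bash
python3 st.py; python3 go.py 34 500,80,170 ; python3 fw.py 500,80,170
python3 - <<'E'
from h import *
for n in ["scene","wrist","top"]:
    cv2.imwrite(f"pics/{n}2.png",vision.capture(n)[:,:,::-1])
E
```

```text
17.45 [-1.634  0.824  0.799  2.422  1.43   0.78  -0.45 ] [406.2 172.7 332.9] [ 0.7  2.1 -0.2]
[[-0.577  0.144  0.804]
 [-0.613  0.575 -0.543]
 [-0.54  -0.806 -0.244]]
500,80,170 rows 7 each [0.43 0.44 0.79]
7 ('p', (500.0, 80.0, 170.0)) [-0.99  1.12  0.34  2.44  1.96  1.09 -1.11] [499.  79. 169.] z [ 0.8  -0.53 -0.29] tilt 73.3
```

View pics/scene2.png

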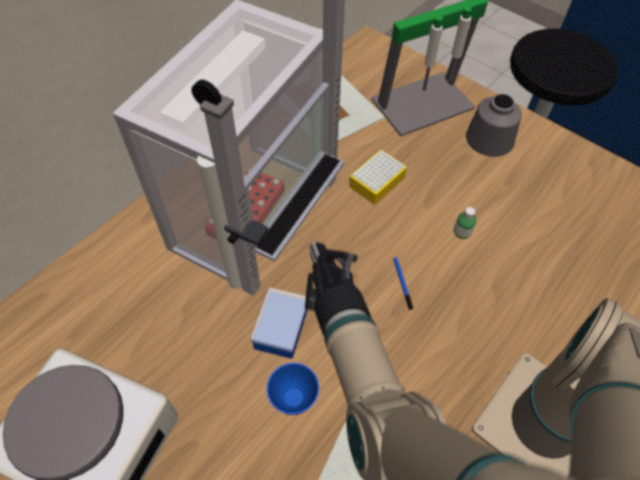

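View pics/wrist2.png

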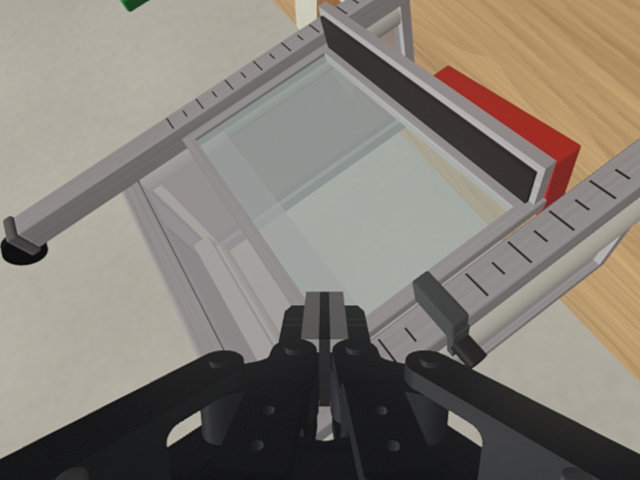

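View pics/top2.png

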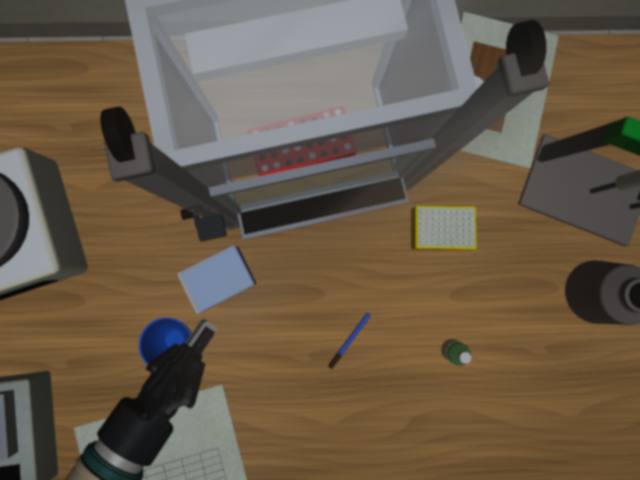

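Run:
```python
import cv2,numpy as np
w=cv2.imread("pics/wrist2.png")
a=cv2.resize(w[130:370,380:640],None,fx=3,fy=3,interpolation=cv2.INTER_CUBIC)
cv2.imwrite("pics/w2c.png",a[:600,:780])
s=cv2.imread("pics/scene2.png");cv2.imwrite("pics/s2c.png",cv2.resize(s[140:300,200:360],None,fx=3.75,fy=3.75,interpolation=cv2.INTER_CUBIC))
```

```text
(no output)
```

View pics/w2c.png

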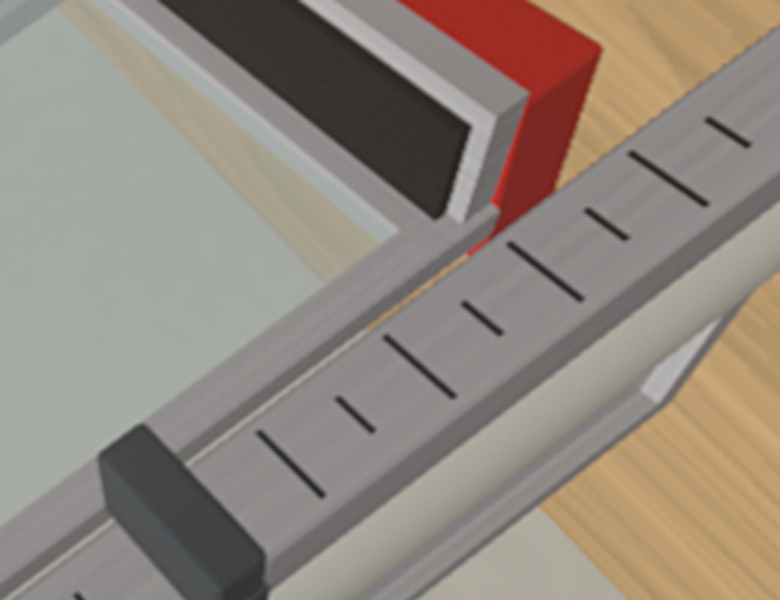

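View pics/s2c.png

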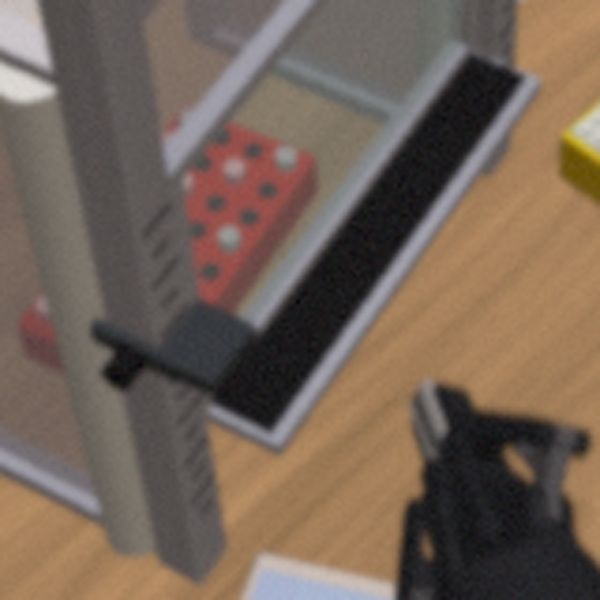

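```bash
cat > fitc.py <<'E'
from h import *
from scipy.optimize import least_squares
S=vision.calibration("scene");T=vision.calibration("top");W=vision.calibration("wrist")
# lip local coords (x into,y left,z) relative to lip origin ; p=[lx,ly,yaw,zl,cx,cy,zc] clip local offsets in same frame
obs=[("W",'l',(0,150,0),(556,161)),("W",'l',(0,150,10),(545.3,169.3)),
("T",'l',(0,150,10),(243,237)),("T",'l',(0,-150,10),(408,202)),
("S",'l',(0,150,0),(274.1,258.7)),("S",'l',(0,-150,10),(342,161.5)),
("W",'c',(0,-20,0),(428.3,271.7)),("W",'c',(0,20,0),(468.3,315)),("W",'c',(0,-20,14),(413.3,283.3)),("T",'c',(0,0,0),(215,240)),("S",'c',(0,0,0),(267,237))]
C={"W":W,"T":T,"S":S}
def pts(p):
    c,s=np.cos(p[2]),np.sin(p[2]);R=np.array([[c,-s,0],[s,c,0],[0,0,1]])
    o=[]
    for cam,k,l,uv in obs:
        b=np.array([0,0,p[3]]) if k=='l' else np.array([p[4],p[5],p[6]])
        o.append(proj(C[cam],np.array([p[0],p[1],0])+R@(b+np.array(l,float)))[0])
    return np.array(o)
uv=np.array([o[3] for o in obs],float)
wt=np.array([2 if o[0]=="W" else 1 for o in obs])[:,None];wt[-2:]=.4
f=least_squares(lambda p:((pts(p)-uv)*wt).ravel(),[615,-27,.187,131,0,170,241],loss='soft_l1')
print(f.x.round(3));print(((pts(f.x)-uv)).round(1));np.save("lip.npy",f.x)
E
python3 fitc.py
```

```text
[ 6.15521e+02 -3.18340e+01  1.88000e-01  1.28229e+02  2.04890e+01
  1.71876e+02  2.43016e+02]
[[  0.3   0.1]
 [ -0.1  -0. ]
 [  0.1   0.4]
 [  3.4  -0.6]
 [ -0.2  -1.1]
 [  3.1  -4. ]
 [  0.2   0.1]
 [  0.1  -0.3]
 [ -0.4   0.1]
 [  0.6 -17.5]
 [-12.5  -8.5]]
```

Run:
```python
import cv2
w=cv2.imread("pics/wrist2.png");cv2.imwrite("pics/w2d.png",cv2.resize(w[250:380,370:520],None,fx=4.5,fy=4.5,interpolation=cv2.INTER_CUBIC)[:590])
w=cv2.imread("pics/top0.png");cv2.imwrite("pics/t0d.png",cv2.resize(w[180:270,160:280],None,fx=6,fy=6,interpolation=cv2.INTER_CUBIC))
```

```text
(no output)
```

View pics/w2d.png

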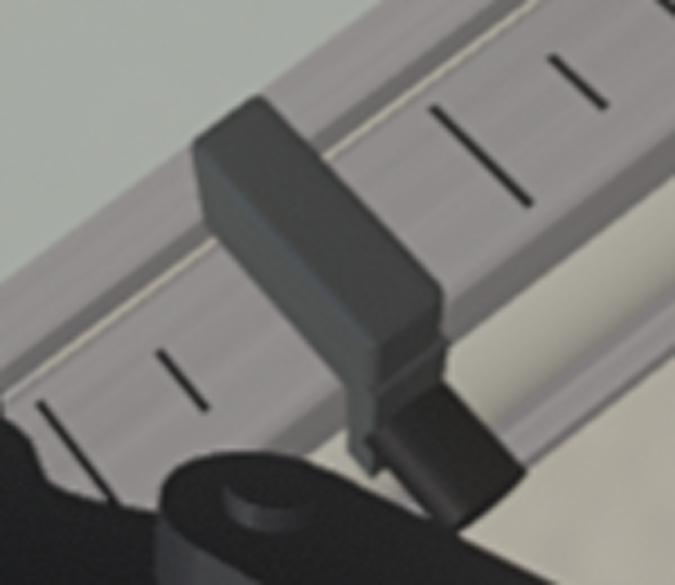

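View pics/t0d.png

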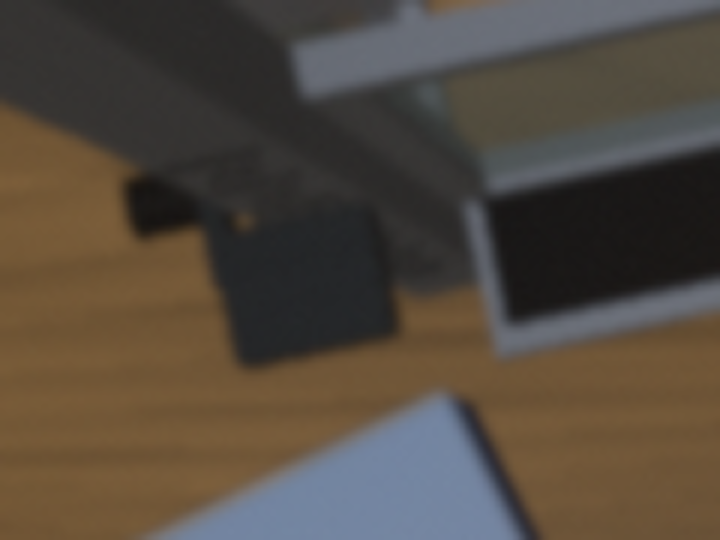

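```bash
python3 - <<'E'
s=open("fitc.py").read()
i=s.index('("W",\'c\',(0,-20,0)');j=s.index(']\nC=')
s=s[:i]+'''("W",'c',(0,-20,0),(427.8,271.1)),("W",'c',(0,20,0),(467.8,314.4)),("W",'c',(0,-20,14),(413.3,282.2)),("W",'c',(0,20,14),(453.3,327.8)),("T",'c',(0,20,14),(199.8,241)),("T",'c',(0,-20,14),(226.5,235.5))'''+s[j:]
s=s.replace(";wt[-2:]=.4","")
open("fitc.py","w").write(s)
E
python3 fitc.py
```

```text
[ 6.17196e+02 -3.11290e+01  2.06000e-01  1.28856e+02 -8.80000e-02
  1.77258e+02  2.47314e+02]
[[ 0.3  0.1]
 [-0.1 -0. ]
 [-0.1  0.9]
 [ 2.6 -3. ]
 [ 0.  -1. ]
 [ 1.3 -4.8]
 [ 0.1 -2.3]
 [ 3.3  0.3]
 [-2.2 -0.9]
 [-0.2  0.7]
 [-1.3 -1. ]
 [-0.9 -1.8]]
```

Run:
```python
from sim import *
from plant import r
q=np.array(r.observe()["joint_pos"])
q=follow(q,[('t',-5.6),('p',(505,0,180)),('p',(505,0,116)),('p',(568,11,116)),('p',(568,11,150)),('p',(568,11,236))],30)
```

```text
6 ('t', -5.6) [-1.62  0.81  0.78  2.42  1.43  0.8   0.14] [408. 174. 335.] z [ 0.8  -0.54 -0.24] tilt 76.2
15 ('p', (505, 0, 180)) [-0.36  1.06 -0.34  2.47  1.87  1.68 -0.3 ] [504.   0. 181.] z [ 0.73 -0.62 -0.28] tilt 73.5
18 ('p', (505, 0, 116)) [-0.37  1.23 -0.31  2.41  1.91  1.73 -0.39] [505.  -0. 116.] z [ 0.73 -0.62 -0.28] tilt 73.5
21 ('p', (568, 11, 116)) [-0.33  1.17 -0.28  2.27  1.98  1.64 -0.19] [569.  11. 117.] z [ 0.73 -0.62 -0.28] tilt 73.7
23 ('p', (568, 11, 150)) [-0.32  1.09 -0.3   2.29  1.96  1.61 -0.15] [568.  11. 150.] z [ 0.73 -0.62 -0.28] tilt 73.7
26 ('p', (568, 11, 236)) [-0.31  0.89 -0.32  2.33  1.91  1.54 -0.01] [567.  11. 236.] z [ 0.74 -0.62 -0.28] tilt 73.7
```

Call:
arm_command(
  motion=[
    [0,0,0,-1],
    [0,0,0,-1],
    [0,0,0,-1],
    [0,0,0,-1],
    [0,0,0,-1],
    [0,0,0,-0.6],
  ],
)

```text
t: 18.1
tcp_pos: [406.8, 171.7, 337.6]
eef_rot: [-0.368, 0.697, -0.543, 0.29]
ft_force: [0.4, -0.1, -0.3]
finger_gap: -0.0
```

```bash
python3 st.py; python3 go.py 30 505,0,180
```

```text
18.1 [-1.623  0.802  0.779  2.422  1.428  0.806  0.147] [406.8 171.7 337.6] [ 0.4 -0.1 -0.3]
[[-0.561 -0.199  0.804]
 [-0.828  0.139 -0.543]
 [-0.004 -0.97  -0.242]]
505,0,180 rows 9 each [0.32 0.41 0.78]
```

```bash
python3 - <<'E'
from h import *
T=vision.calibration("top")
for uv in [(236,247),(254,278),(197,312),(179,276)]: print(onz(T,uv,58).round())
E
python3 - <<'E'
from sim import *
from plant import r
q=np.array(r.observe()["joint_pos"])
q=follow(q,[('p',(480,98,200)),('p',(506,75,118)),('p',(562,40,116)),('p',(562,40,150)),('p',(562,40,236))],30)
E
python3 go.py 30 480,98,200 506,75,118
```

```text
[575. 141.  58.]
[516. 108.  58.]
[455. 215.  58.]
[523. 248.  58.]
6 ('p', (480, 98, 200)) [-0.99  1.02  0.22  2.46  1.84  1.16 -0.42] [479.  97. 199.] z [ 0.8  -0.53 -0.28] tilt 73.7
9 ('p', (506, 75, 118)) [-0.9   1.22  0.21  2.39  1.95  1.21 -0.56] [505.  74. 117.] z [ 0.8  -0.53 -0.29] tilt 73.4
12 ('p', (562, 40, 116)) [-0.78  1.21  0.28  2.32  2.09  1.19 -0.51] [562.  39. 116.] z [ 0.8  -0.53 -0.28] tilt 73.5
14 ('p', (562, 40, 150)) [-0.78  1.13  0.3   2.35  2.09  1.17 -0.47] [562.  40. 150.] z [ 0.8  -0.53 -0.28] tilt 73.5
17 ('p', (562, 40, 236)) [-0.81  0.92  0.36  2.39  2.09  1.08 -0.31] [561.  39. 236.] z [ 0.8  -0.53 -0.29] tilt 73.3
480,98,200 rows 6 each [0.11 0.6  0.73]
506,75,118 rows 3 each [0.05 0.79 0.59]
```

Call:
arm_command(
  motion=[
    [0.11,0.6,0.73,0],
    [0.11,0.6,0.73,0],
    [0.11,0.6,0.73,0],
    [0.11,0.6,0.73,0],
    [0.11,0.6,0.73,0],
    [0.11,0.6,0.73,0],
  ],
)

```text
t: 18.6
tcp_pos: [481.3, 99.8, 200.6]
eef_rot: [-0.367, 0.696, -0.543, 0.293]
ft_force: [-0.5, 0.6, -0.5]
finger_gap: -0.006
```

```bash
python3 st.py; python3 go.py 30 510,72,122 562,40,116
```

```text
18.6 [-1.233  1.151  0.588  2.45   1.937  0.873 -0.532] [481.3  99.8 200.6] [-0.5  0.6 -0.5]
[[-0.559 -0.193  0.806]
 [-0.829  0.141 -0.541]
 [-0.009 -0.971 -0.239]]
510,72,122 rows 3 each [0.09 0.74 0.63]
562,40,116 rows 3 each [-0.03 -0.1   0.67]
```

Call:
arm_command(
  motion=[
    [0.09,0.74,0.63,0],
    [0.09,0.74,0.63,0],
    [0.09,0.74,0.63,0],
  ],
)

```text
t: 18.85
tcp_pos: [509.7, 72.0, 122.5]
eef_rot: [-0.367, 0.696, -0.543, 0.293]
ft_force: [0.9, 0.6, -0.2]
finger_gap: -0.0
```

```bash
python3 st.py; python3 go.py 30 562,40,116
python3 - <<'E'
from h import *
for n in ["scene","wrist","top"]:
    cv2.imwrite(f"pics/{n}3.png",vision.capture(n)[:,:,::-1])
s=cv2.imread("pics/scene3.png");cv2.imwrite("pics/s3c.png",cv2.resize(s[140:340,180:380],None,fx=3,fy=3,interpolation=cv2.INTER_CUBIC))
E
```

```text
18.85 [-1.108  1.333  0.523  2.381  2.02   0.952 -0.694] [509.7  72.  122.5] [ 0.9  0.6 -0.2]
[[-0.559 -0.192  0.807]
 [-0.829  0.14  -0.541]
 [-0.009 -0.971 -0.238]]
562,40,116 rows 3 each [-0.03 -0.09  0.68]
```

View pics/s3c.png

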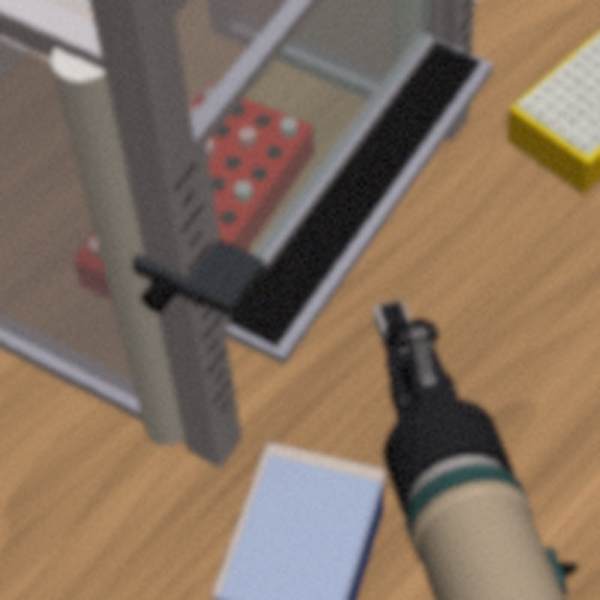

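View pics/wrist3.png

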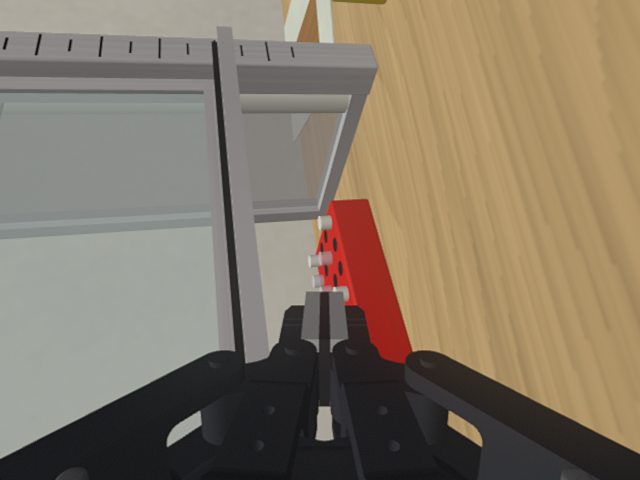

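View pics/top3.png

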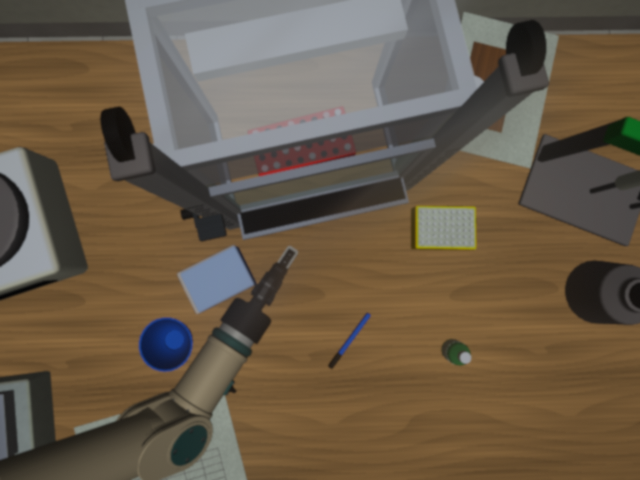

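```bash
python3 go.py 22 562,39,114
```

```text
562,39,114 rows 3 each [-0.03 -0.08  0.69]
```

Call:
arm_command(
  motion=[
    [-0.03,-0.08,0.69,0],
    [-0.03,-0.08,0.69,0],
    [-0.03,-0.08,0.69,0],
    [0,0,0,0],
  ],
)

```text
t: 19.33
tcp_pos: [563.1, 38.2, 116.4]
eef_rot: [-0.366, 0.696, -0.545, 0.293]
ft_force: [0.1, 0.3, -0.2]
finger_gap: 0.001
```

```bash
python3 st.py;  python3 - <<'E'
from h import *
for n in ["scene","wrist","top"]:
    cv2.imwrite(f"pics/{n}4.png",vision.capture(n)[:,:,::-1])
s=cv2.imread("pics/scene4.png");t=cv2.imread("pics/top4.png")
cv2.imwrite("pics/c4.png",np.hstack([cv2.resize(s[140:340,190:350],None,fx=2.5,fy=2.5,interpolation=cv2.INTER_CUBIC),cv2.resize(t[150:350,220:380],None,fx=2.5,fy=2.5,interpolation=cv2.INTER_CUBIC)]))
E
```

```text
19.3333 [-0.982  1.342  0.572  2.311  2.137  0.965 -0.684] [563.1  38.2 116.4] [ 0.1  0.3 -0.2]
[[-0.561 -0.191  0.806]
 [-0.828  0.139 -0.544]
 [-0.009 -0.972 -0.236]]
```

View pics/c4.png

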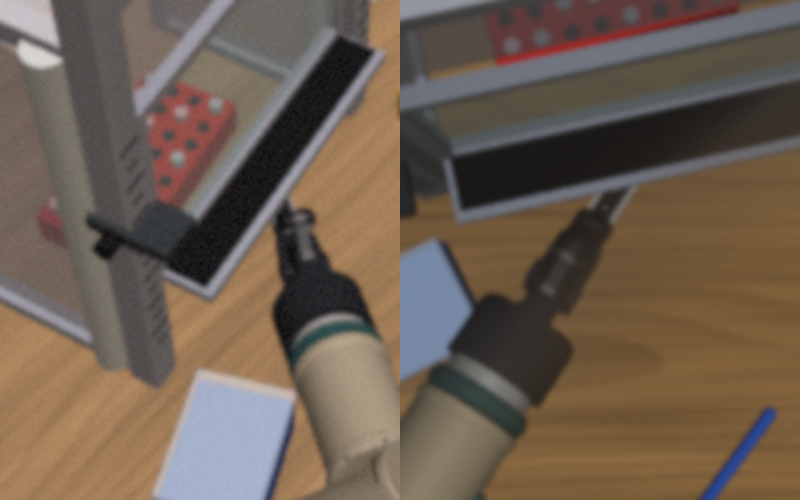

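View pics/wrist4.png

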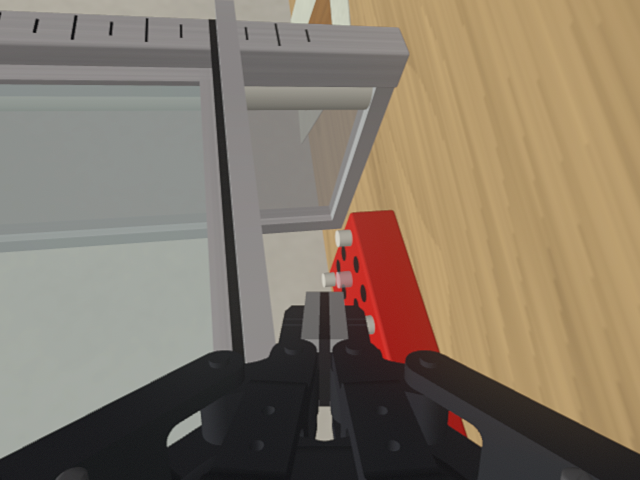

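```bash
python3 - <<'E'
from h import *
from scipy.spatial.transform import Rotation as Q
T=vision.calibration("top");S=vision.calibration("scene");s=r.observe();R=Q.from_quat(s["eef_rot"]).as_matrix()
for d in (73,60,40,0):
    X=s["tcp_pos"]+d*R[:,2]
    print(d,X.round(1),((proj(T,X)[0]-[220,150])*2.5).round(),((proj(S,X)[0]-[190,140])*2.5).round())
E
python3 go.py 10 562,39,126
```

```text
73 [6.19e+02 2.00e-01 9.70e+01] [224. 175.] [277. 207.]
60 [608.5   7.2 100.2] [214. 190.] [280. 217.]
40 [592.4  18.1 105. ] [200. 211.] [286. 231.]
0 [560.2  39.8 114.5] [170. 256.] [297. 262.]
562,39,126 rows 2 each [-0.01 -0.19 -0.01]
```

Call:
arm_command(
  motion=[
    [0,-0.16,-0.04,0],
    [0,-0.16,-0.04,0],
    [0,-0.08,-0.02,0],
    [0,-0.08,-0.02,0],
    [0,-0.08,-0.02,0],
    [0,-0.08,-0.02,0],
    [0,-0.08,-0.02,0],
    [0,-0.08,-0.02,0],
  ],
)

```text
t: 20.15
tcp_pos: [560.0, 38.7, 136.6]
eef_rot: [-0.369, 0.696, -0.543, 0.29]
ft_force: [-2.6, 2.8, -3.7]
finger_gap: -0.0
```

```bash
python3 st.py;  python3 - <<'E'
from h import *
for n in ["wrist"]:
    cv2.imwrite(f"pics/{n}5.png",vision.capture(n)[:,:,::-1])
E
```

```text
20.15 [-0.99   1.297  0.588  2.336  2.155  0.953 -0.662] [560.   38.7 136.6] [-2.6  2.8 -3.7]
[[-0.56  -0.199  0.804]
 [-0.828  0.137 -0.543]
 [-0.002 -0.97  -0.242]]
```

View pics/wrist5.png

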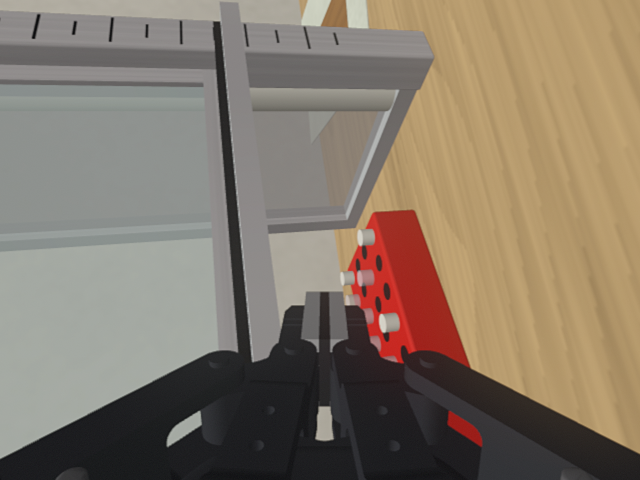

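```bash
python3 - <<'E'
from h import *
im=cv2.imread("pics/wrist5.png",0).astype(int)
for row in (20,60,100,140,180,220,260,300,330,345): print(row,[ (c,int(im[row,c])) for c in range(228,296,4)])
E
python3 - <<'E'
import cv2
w=cv2.imread("pics/wrist5.png");cv2.imwrite("pics/w5c.png",cv2.resize(w[200:400,180:380],None,fx=3,fy=3,interpolation=cv2.INTER_CUBIC))
E
```

```text
20 [(228, 133), (232, 134), (236, 134), (240, 148), (244, 169), (248, 169), (252, 168), (256, 166), (260, 166), (264, 166), (268, 165), (272, 166), (276, 166), (280, 166), (284, 167), (288, 166), (292, 167)]
60 [(228, 133), (232, 133), (236, 133), (240, 133), (244, 134), (248, 103), (252, 103), (256, 104), (260, 104), (264, 104), (268, 104), (272, 104), (276, 105), (280, 106), (284, 105), (288, 105), (292, 106)]
100 [(228, 135), (232, 133), (236, 134), (240, 134), (244, 133), (248, 133), (252, 130), (256, 130), (260, 130), (264, 129), (268, 130), (272, 131), (276, 130), (280, 131), (284, 131), (288, 130), (292, 130)]
140 [(228, 40), (232, 169), (236, 135), (240, 135), (244, 136), (248, 135), (252, 136), (256, 132), (260, 132), (264, 132), (268, 132), (272, 133), (276, 132), (280, 132), (284, 132), (288, 132), (292, 132)]
180 [(228, 41), (232, 40), (236, 163), (240, 137), (244, 137), (248, 137), (252, 137), (256, 136), (260, 137), (264, 132), (268, 132), (272, 132), (276, 132), (280, 132), (284, 132), (288, 131), (292, 132)]
220 [(228, 54), (232, 44), (236, 42), (240, 155), (244, 138)
[... 260 characters left out ...]
, 139), (268, 140), (272, 164), (276, 166), (280, 168), (284, 168), (288, 167), (292, 167)]
300 [(228, 139), (232, 146), (236, 42), (240, 44), (244, 39), (248, 144), (252, 141), (256, 141), (260, 141), (264, 140), (268, 141), (272, 141), (276, 147), (280, 169), (284, 168), (288, 169), (292, 169)]
330 [(228, 142), (232, 140), (236, 97), (240, 41), (244, 41), (248, 56), (252, 138), (256, 140), (260, 139), (264, 140), (268, 139), (272, 139), (276, 139), (280, 120), (284, 42), (288, 42), (292, 42)]
345 [(228, 141), (232, 138), (236, 138), (240, 39), (244, 39), (248, 35), (252, 153), (256, 139), (260, 139), (264, 139), (268, 139), (272, 142), (276, 36), (280, 41), (284, 39), (288, 37), (292, 36)]
```

View pics/w5c.png

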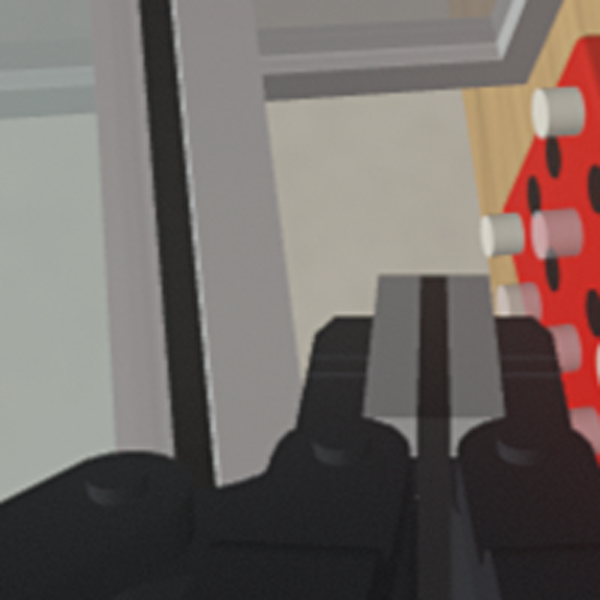

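```bash
cat > lipfit.py <<'E'
from h import *
from scipy.optimize import least_squares
def lipfit(W,low,top,p0=(617,131,.195),fixyaw=None):
    # line: front edge through (px,0) at y=-30; direction (-sin yaw,cos yaw)
    def col(p,zz,rows):
        yaw=p[2] if fixyaw is None else fixyaw
        t=np.linspace(-170,170,100);X=np.c_[p[0]-np.sin(yaw)*t,-30+np.cos(yaw)*t,np.full(100,p[1]+zz)]
        uv=proj(W,X)
        R,_=cv2.Rodrigues(W["rvec"]);d=(X@R.T+W["tvec"])[:,2];uv=uv[d>40]
        o=np.argsort(uv[:,1]);return np.interp(rows,uv[o,1],uv[o,0])
    L=np.array(low,float);Tp=np.array(top,float)
    f=least_squares(lambda p:np.r_[col(p,0,L[:,0])-L[:,1],col(p,10,Tp[:,0])-Tp[:,1]],p0[:3] if fixyaw is None else p0[:2])
    return f.x,f.fun
E
python3 - <<'E'
from lipfit import *
W=vision.calibration("wrist")
low=[(20,241.5),(60,246),(100,251),(260,270.5),(300,276.5)];top=[(140,230),(180,234.5),(220,239),(260,243),(300,246.5),(345,250.5)]
for fy in (None,.19,.205): print(fy,*[a.round(2) for a in lipfit(W,low,top,fixyaw=fy)])
s=r.observe();from scipy.spatial.transform import Rotation as Q
print(s["tcp_pos"],s["tcp_pos"]+73*Q.from_quat(s["eef_rot"]).as_matrix()[:,2])
E
```

```text
None [6.1040e+02 1.3881e+02 1.8000e-01] [-0.5   0.02  0.05  0.65 -0.33  1.44  0.59 -0.26 -0.62 -0.47 -0.37]
0.19 [609.83 138.83] [-0.73 -0.14 -0.06  0.79 -0.12  1.39  0.56 -0.28 -0.61 -0.44 -0.32]
0.205 [609.03 138.87] [-1.06 -0.38 -0.21  1.    0.18  1.31  0.51 -0.3  -0.6  -0.4  -0.24]
[560.10720737  38.47231785 137.32343996] [618.81066174  -1.20312976 119.75177806]
```

Call:
arm_command(
  motion=[
    [0,-0.13,-0.032,0],
    [0,-0.13,-0.032,0],
    [0,-0.13,-0.032,0],
    [0,-0.13,-0.032,0],
    [0,-0.13,-0.032,0],
    [0,-0.13,-0.032,0],
    [0,-0.13,-0.032,0],
    [0,-0.13,-0.032,0],
    [0,-0.13,-0.032,0],
    [0,-0.13,-0.032,0],
  ],
)

```text
t: 21.03
tcp_pos: [560.1, 38.4, 177.3]
eef_rot: [-0.369, 0.696, -0.544, 0.29]
ft_force: [-1.3, 2.4, -4.0]
finger_gap: 0.001
```

```bash
python3 st.py
```

```text
21.0333 [-1.001  1.209  0.63   2.367  2.18   0.928 -0.611] [560.1  38.4 177.3] [-1.3  2.4 -4. ]
[[-0.561 -0.198  0.804]
 [-0.828  0.137 -0.543]
 [-0.003 -0.97  -0.241]]
```

Call:
arm_command(
  motion=[
    [0,-0.13,-0.032,0],
    [0,-0.13,-0.032,0],
    [0,-0.13,-0.032,0],
    [0,-0.13,-0.032,0],
    [0,-0.13,-0.032,0],
    [0,-0.13,-0.032,0],
    [0,-0.13,-0.032,0],
    [0,-0.13,-0.032,0],
    [0,-0.13,-0.032,0],
    [0,-0.13,-0.032,0],
    [0,-0.13,-0.032,0],
    [0,-0.13,-0.032,0],
  ],
)

```text
t: 22.03
tcp_pos: [560.2, 38.2, 225.5]
eef_rot: [-0.369, 0.696, -0.544, 0.29]
ft_force: [-2.3, 3.2, -3.6]
finger_gap: -0.001
```

```bash
python3 st.py;  python3 - <<'E'
from h import *
for n in ["scene","wrist","top"]:
    cv2.imwrite(f"pics/{n}6.png",vision.capture(n)[:,:,::-1])
s=cv2.imread("pics/scene6.png");cv2.imwrite("pics/s6.png",cv2.resize(s[150:310,210:370],None,fx=3.75,fy=3.75,interpolation=cv2.INTER_CUBIC))
s=cv2.imread("pics/top6.png");cv2.imwrite("pics/t6.png",cv2.resize(s[160:280,180:340],None,fx=5,fy=5,interpolation=cv2.INTER_CUBIC))
E
```

```text
22.0333 [-1.024  1.1    0.688  2.389  2.201  0.886 -0.531] [560.2  38.2 225.5] [-2.3  3.2 -3.6]
[[-0.56  -0.198  0.804]
 [-0.828  0.137 -0.543]
 [-0.003 -0.97  -0.241]]
```

View pics/s6.png

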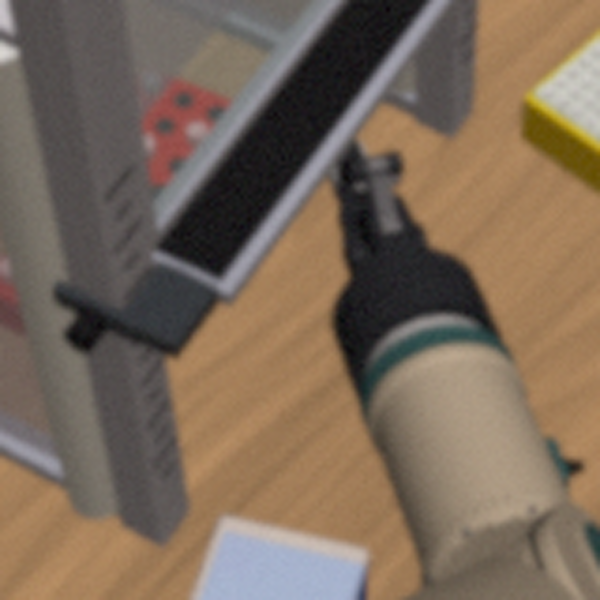

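View pics/t6.png

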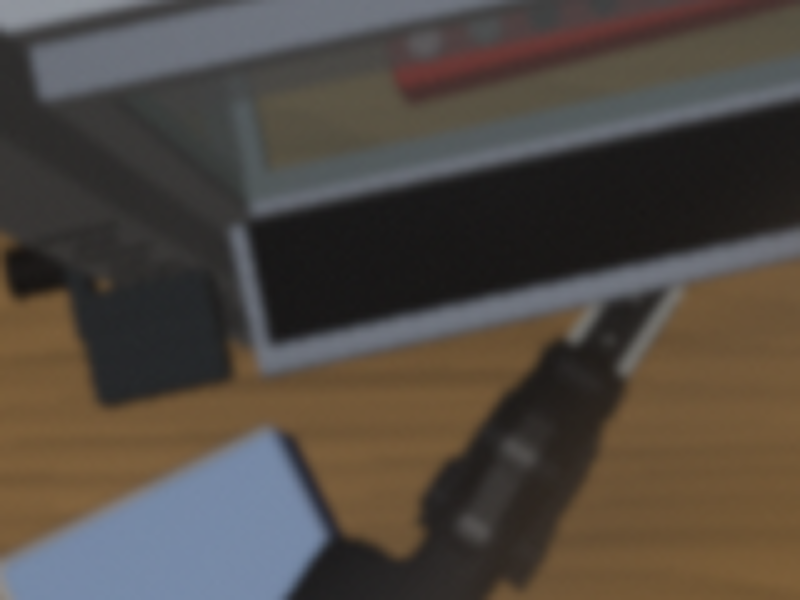

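View pics/wrist6.png

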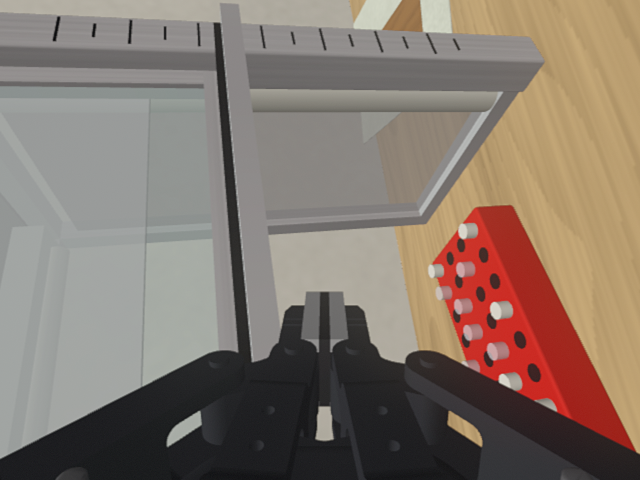

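Call:
arm_command(
  motion=[
    [0,-0.13,-0.032,0],
    [0,-0.13,-0.032,0],
    [0,-0.13,-0.032,0],
    [0,0,0,0],
  ],
)

```text
t: 22.52
tcp_pos: [560.3, 37.8, 238.3]
eef_rot: [-0.368, 0.696, -0.544, 0.29]
ft_force: [-0.9, 0.2, -2.7]
finger_gap: -0.001
```

```bash
python3 st.py; python3 go.py 20 560,38,222; python3 fw.py 560,38,222 500,80,240 430,150,260
```

```text
22.5167 [-1.031  1.072  0.705  2.393  2.204  0.874 -0.509] [560.3  37.8 238.3] [-0.9  0.2 -2.7]
[[-0.561 -0.196  0.804]
 [-0.828  0.138 -0.544]
 [-0.004 -0.971 -0.239]]
560,38,222 rows 1 each [0.   0.53 0.12]
1 ('p', (560.0, 38.0, 222.0)) [-1.02  1.11  0.68  2.4   2.2   0.9  -0.55] [560.  38. 222.] z [ 0.8  -0.54 -0.24] tilt 76.1
4 ('p', (500.0, 80.0, 240.0)) [-1.1   0.99  0.49  2.47  1.92  1.   -0.36] [497.  78. 245.] z [ 0.8  -0.56 -0.24] tilt 76.3
7 ('p', (430.0, 150.0, 260.0)) [-1.23  0.88  0.27  2.44  1.54  1.1  -0.13] [428. 149. 259.] z [ 0.79 -0.56 -0.24] tilt 75.9
```

Run:
```python
from plant import r
import numpy as np
from scipy.spatial.transform import Rotation as Q
s=r.observe();R=Q.from_quat(s["eef_rot"]).as_matrix()
for d in [(-60,44,5),(-75,66,30)]: print((R.T@np.array(d)/30).round(2))
```

```text
[-0.09  0.43 -2.45]
[-0.42 -0.18 -3.45]
```

Call:
arm_command(
  motion=[
    [0,0.27,0.06,0],
    [0,0.27,0.06,0],
    [-0.03,0.14,-0.82,0],
    [-0.03,0.14,-0.82,0],
    [-0.03,0.14,-0.82,0],
    [-0.1,-0.05,-0.87,0],
    [-0.1,-0.05,-0.87,0],
    [-0.1,-0.05,-0.87,0],
    [-0.1,-0.05,-0.87,0],
    [0,0,0,0],
  ],
)

```text
t: 23.35
tcp_pos: [421.9, 151.9, 256.7]
eef_rot: [-0.37, 0.696, -0.542, 0.291]
ft_force: [-0.3, 0.8, -0.2]
finger_gap: -0.003
```

```bash
python3 st.py;  python3 - <<'E'
from h import *
c=vision.calibration("wrist")
im=vision.capture("wrist")
cv2.imwrite("pics/wrist7.png",im[:,:,::-1])
np.savez("w7.npz",**c);print(c, r.observe()["tcp_pos"])
E
```

```text
23.35 [-1.378  0.941  0.478  2.461  1.601  0.938 -0.21 ] [421.9 151.9 256.7] [-0.3  0.8 -0.2]
[[-0.556 -0.2    0.807]
 [-0.831  0.138 -0.538]
 [-0.004 -0.97  -0.243]]
{'K': array([[422.12736326,   0.        , 324.08579025],
       [  0.        , 422.12736326, 238.68851737],
       [  0.        ,   0.        ,   1.        ]]), 'rvec': array([-0.33443625, -1.77631128,  0.161191  ]), 'tvec': array([ 312.70636517, -243.90101147, -201.6719843 ])} [423.05099263 150.54121626 256.91419715]
```

View pics/wrist7.png

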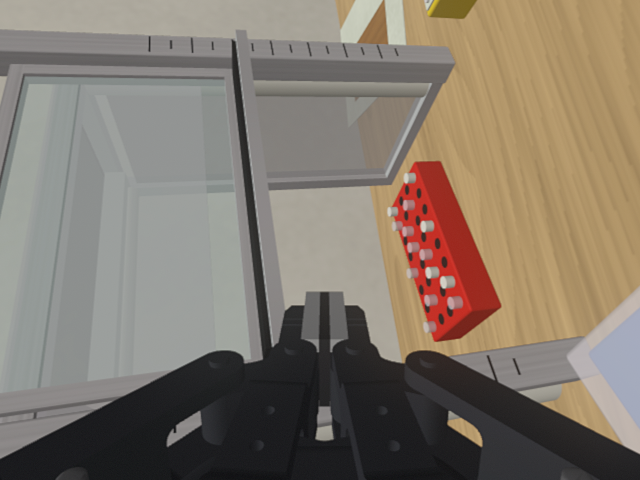

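Call:
arm_command(
  motion=[
    [0,0,0,1],
    [0,0,0,1],
    [0,0,0,1],
    [0,0,0,1],
    [0,0,0,1],
    [0,0,0,1],
    [0,0,0,0],
  ],
)

```text
t: 23.98
tcp_pos: [424.3, 147.2, 257.1]
eef_rot: [-0.133, 0.776, -0.428, 0.444]
ft_force: [0.1, -0.3, 0.1]
finger_gap: 0.001
```

```bash
python3 st.py;  python3 - <<'E'
from h import *
c=vision.calibration("wrist")
im=vision.capture("wrist")
cv2.imwrite("pics/wrist8.png",im[:,:,::-1])
np.savez("w8.npz",**c)
E
```

```text
23.9833 [-1.348  0.934  0.449  2.461  1.599  0.967 -0.84 ] [424.3 147.2 257.1] [ 0.1 -0.3  0.1]
[[-0.57   0.173  0.803]
 [-0.587  0.598 -0.546]
 [-0.575 -0.783 -0.239]]
```

View pics/wrist8.png

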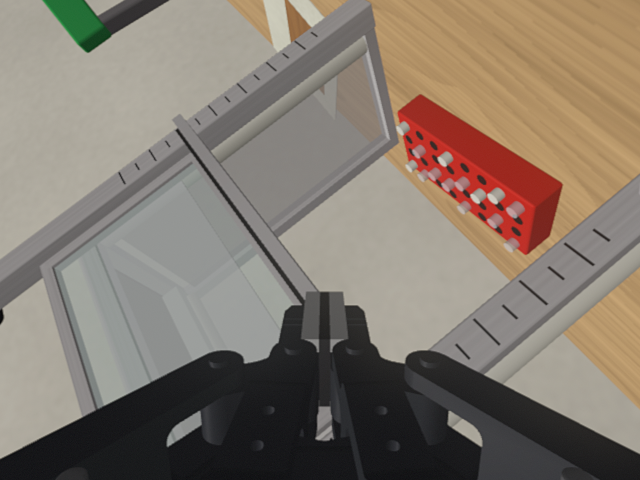

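Call:
arm_command(
  motion=[
    [-0.48,-0.65,-0.2,0],
    [-0.48,-0.65,-0.2,0],
    [-0.48,-0.65,-0.2,0],
    [0,0,0,0],
  ],
)

```text
t: 24.37
tcp_pos: [424.3, 146.9, 335.4]
eef_rot: [-0.134, 0.775, -0.428, 0.444]
ft_force: [-0.4, -0.3, 0.5]
finger_gap: -0.004
```

```bash
python3 st.py;  python3 - <<'E'
from h import *
c=vision.calibration("wrist")
im=vision.capture("wrist")
cv2.imwrite("pics/wrist9.png",im[:,:,::-1])
np.savez("w9.npz",**c)
w=im[:,:,::-1];cv2.imwrite("pics/w9c.png",cv2.resize(w[230:380,330:530],None,fx=4,fy=4,interpolation=cv2.INTER_CUBIC))
E
```

```text
24.3667 [-1.397  0.719  0.52   2.448  1.523  0.999 -0.574] [424.3 146.9 335.4] [-0.4 -0.3  0.5]
[[-0.569  0.174  0.803]
 [-0.588  0.597 -0.546]
 [-0.575 -0.783 -0.238]]
```

View pics/wrist9.png

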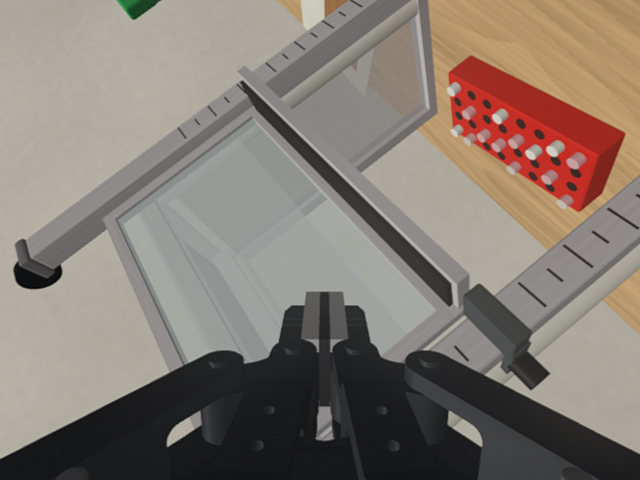

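View pics/w9c.png

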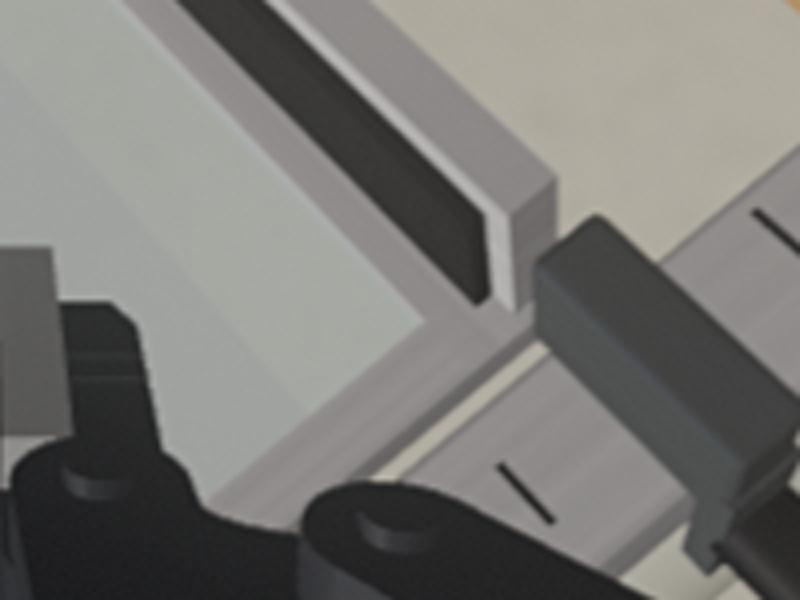

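Run:
```python
from h import *
from scipy.optimize import least_squares
W=dict(np.load("w9.npz"))
im=cv2.GaussianBlur(cv2.imread("pics/wrist9.png",0),(0,0),.8).astype(float)
from scipy.ndimage import map_coordinates
def edge(a,b,n=25,h=4,sign=None):
    a=np.array(a,float);b=np.array(b,float);t=(b-a)/np.linalg.norm(b-a);nn=np.array([-t[1],t[0]]);out=[]
    s=np.linspace(-h,h,8*h+1)
    for k in np.linspace(0.08,.92,n):
        p=a+(b-a)*k;q=p+s[:,None]*nn
        v=map_coordinates(im,[q[:,1],q[:,0]],order=1);g=np.gradient(v);i=np.argmax(np.abs(g));out.append(q[i])
    return np.array(out)
f=lambda x,y:(330+x/4,230+y/4)
E={}
E['liplow']=edge(f(390,18),f(550,172))
E['liptop']=edge(f(330,50),f(505,210))
E['cliplow']=edge(f(605,222),f(780,383))
E['cliptop']=edge(f(545,275),f(730,480))
for k,v in E.items():
    p=np.polyfit(v[:,0],v[:,1],1);print(k,p,np.abs(np.polyval(p,v[:,0])-v[:,1]).max().round(2))
    E[k]=v[np.abs(np.polyval(p,v[:,0])-v[:,1])<.6]
yaw=.195
def line(p0x,p0y,yaw,cx,z):
    n=np.array([np.cos(yaw),np.sin(yaw),0]);l=np.array([-np.sin(yaw),np.cos(yaw),0]);o=np.array([p0x,p0y,0])+cx*n
    return proj(W,[o+100*l+[0,0,z],o+190*l+[0,0,z]])
def d(L,pts):
    a,b=L;t=(b-a)/np.linalg.norm(b-a);return (pts-a)@np.array([-t[1],t[0]])
for cx in (None,0,3):
    def res(p):
        px,yw,zl,zc=p[:4];c=p[4] if cx is None else cx
        return np.r_[d(line(px,-31,yw,0,zl),E['liplow']),d(line(px,-31,yw,0,zl+10),E['liptop']),d(line(px,-31,yw,c,zc),E['cliplow']),.3*d(line(px,-31,yw,c,zc+14),E['cliptop'])]
    r_=least_squares(res,[612,.19,240,240,0][:5 if cx is None else 4]);print(cx,r_.x.round(2),"zc-zl",(r_.x[3]-r_.x[2]).round(2),"rms",np.sqrt(np.mean(r_.fun**2)).round(3))
```

```text
liplow [   0.93037319 -162.85148185] 0.49
liptop [   0.97428795 -156.03157708] 0.4
cliplow [   0.92178688 -159.18264653] 0.37
cliptop [   0.98894087 -163.64592577] 0.98
None [5.7196e+02 2.0000e-01 2.5194e+02 2.2766e+02 8.1830e+01] zc-zl -24.28 rms 0.123
0 [5.8422e+02 1.7000e-01 2.4757e+02 2.4639e+02] zc-zl -1.18 rms 0.996
3 [5.8347e+02 1.7000e-01 2.4786e+02 2.4586e+02] zc-zl -1.99 rms 0.953
```

Run:
```python
from h import *
for n in ["scene","top"]:
    cv2.imwrite(f"pics/{n}10.png",vision.capture(n)[:,:,::-1])
s=cv2.imread("pics/scene10.png");cv2.imwrite("pics/s10.png",cv2.resize(s[170:270,230:350],None,fx=6,fy=6,interpolation=cv2.INTER_CUBIC))
W=dict(np.load("w9.npz"))
# direct check, lip front x fixed
from scipy.optimize import brentq
def zat(px,yaw,cx,xcol,pf):
    def g(z):
        n=np.array([np.cos(yaw),np.sin(yaw),0]);l=np.array([-np.sin(yaw),np.cos(yaw),0]);o=np.array([px,-31,0])+cx*n
        L=proj(W,[o+100*l+[0,0,z],o+190*l+[0,0,z]]);q=np.polyfit(L[:,0],L[:,1],1);return np.polyval(q,xcol)-np.polyval(pf,xcol)
    return brentq(g,150,320)
for px in (610,617):
  for cx in (0,3):
    print(px,cx,zat(px,.19,0,462,[.93037,-162.851]),zat(px,.19,cx,505,[.92179,-159.183]))
```

```text
610 0 240.50566404348174 240.1742553617228
610 3 240.50566404348174 239.29209079250856
617 0 238.4936252689461 238.1529135612989
617 3 238.4936252689461 237.2707489920847
```

View pics/s10.png

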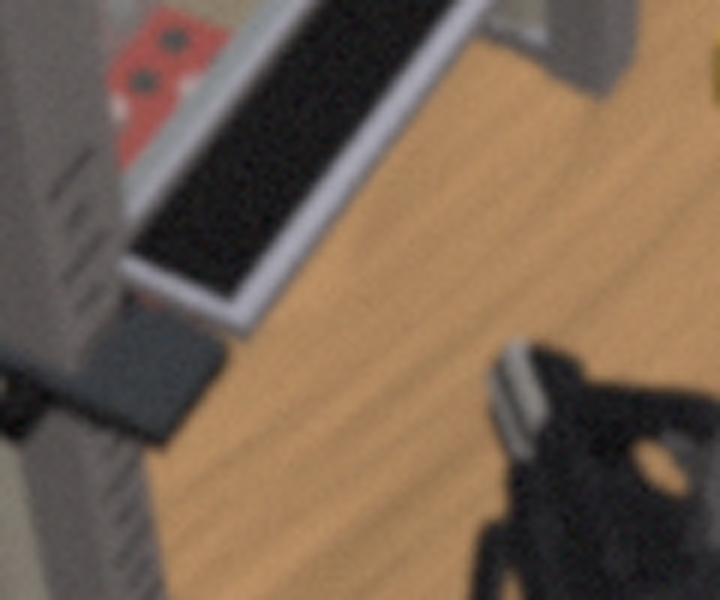

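View pics/top10.png

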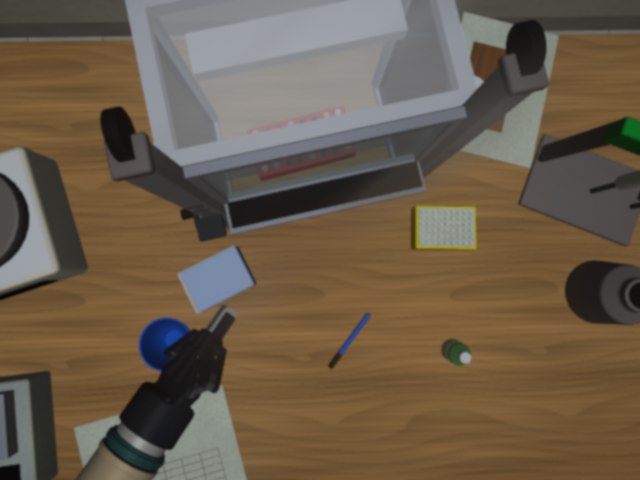

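Run:
```python
from plant import ticket,r
print(r.observe()["ft_force"]);print(ticket.job_done());print(r.observe()["t"])
```

```text
[ 1.35524763 -0.44045868 -0.00954348]
the job is handed in; nothing more can be done
None
the job is handed in; nothing more can be done
```

The window is open at working height, with its lip level with the clip. I handed the job in at about 24.5 s, with the gripper clear of everything.

- **How it was done:** The arm interface has no tilt command, so I tipped the tool about 76° from straight down by pushing the arm past its reach limit in free air. I then brought the closed fingertips under the lip's front edge. They pushed it up about 110 mm with roughly 4–5 N at the wrist. I let go and backed away.
- **Height check:** In the last wrist picture the lip's underside is 0.3–1.2 mm above the clip's, depending on how far back the clip's front face sits. In the last scene picture the two lower edges line up. I left the small excess because pushing the lip down was not allowed.
- **Measurements that disagreed:** An earlier estimate put the clip about 7 mm higher, at 247 mm. The network's position for the clip did not match the corners I measured. I relied on the last picture, which shows lip and clip together.
- **Contact:** The push had some sideways force, so the lip probably rested partly on the sloped back of the upper fingertip rather than on the pad tip.
- **Surroundings:** In the last top picture the clip, tip box, tray, pen, bottle and tube rack are where they began. The arm partly covers the bowl, but the visible part has not moved.

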